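Seal the mural colours in the lid press and sort them away

TASK

Lift the handled kettle off the bed of the lid press and stand it on the round cork mat; then stand every blue-lidded and orange-lidded pot together on the press bed, swing the press handle all the way down to its stop with all of them in there, and bring or let it come fully back up. Finally stand each pot upright in the tray of its lid's colour, with the kettle still on the mat. Leave the white-lidded pot and everything else on the table where they are.

Things in the scene. Friction and masses are not known exactly. Their poses are not given: they have to be found in the camera images.
- pot_blue1: small paint pot, white cylinder 45 mm across with blue band and flat blue lid 47 mm across (the lid is the top 16 mm); 55 mm tall in all, 120 g. Origin: centre of its underside, z up. May be absent (None from the start).
- pot_blue2: small paint pot, white cylinder 45 mm across with blue band and flat blue lid 47 mm across (the lid is the top 16 mm); 55 mm tall in all, 120 g. Origin: centre of its underside, z up. May be absent (None from the start).
- pot_orange1: small paint pot, white cylinder 45 mm across with orange band and flat orange lid 47 mm across (the lid is the top 16 mm); 55 mm tall in all, 120 g. Origin: centre of its underside, z up. May be absent (None from the start).
- pot_orange2: small paint pot, white cylinder 45 mm across with orange band and flat orange lid 47 mm across (the lid is the top 16 mm); 55 mm tall in all, 120 g. Origin: centre of its underside, z up. May be absent (None from the start).
- pot_white: bystander: a pot of the same shape and size with a white lid and a grey body; stays where it is. Origin: centre of its underside.
- kettle: round open aluminium paint kettle, 90 mm across at the rim, 72 mm tall, with a rigid arched handle; the handle's grip is a horizontal wooden bar 12 mm thick and 60 mm long along the kettle's y axis, centred over the kettle with its middle 130 mm above the underside. 350 g. Origin: centre of its underside. It starts on the press bed.
- mat: round cork mat, 130 mm across, 5 mm thick, fixed. Origin: centre of its underside.
- tray_blue: open blue plastic tray, fixed to the table, outside 140 (its x) x 90 (its y) x 20 mm high, walls 4 mm, inner floor about 4 mm above the table. Origin: centre of its underside.
- tray_orange: open orange plastic tray, fixed to the table, outside 140 (its x) x 90 (its y) x 20 mm high, walls 4 mm, inner floor about 4 mm above the table. Origin: centre of its underside.
- press_bed (a point): centre of the flat aluminium bed of the press (18 mm above the table); the bed is 200 mm (x) by 110 mm (y) inside a lip 6 mm high. The press's hinge lies on its +y side; axes are those of the press. The press is fixed.
- press_hinge (a point): middle of the hinge axis of the press arm: 110 mm from the bed's centre along the press's +y, 95 mm above the table; the axis runs along the press's x.
- handle_grip (a point): middle of the black round handle bar of the red press arm, 22 mm thick, 130 mm of it free between the two side struts (227 mm apart), parallel to the press's x, 220 mm from the hinge axis. At rest it stands up, 0.08 rad past vertical away from the bed, about 314 mm above the table; fully down it is level with the hinge, 110 mm beyond the bed's centre on the -y side.
- press_arm (a joint): angle of the press arm: 0 at rest (up), 1.65 rad fully down at its stop; a spring brings it back up when let go (about 7 N at the handle to hold it down). The arm's steel pressing plate (195 mm along x) spans 60 to 150 mm from the hinge and closes over the bed.
- white_bottle: bystander to leave alone: white bottle with black cap, 64 mm across, 150 mm tall
- tumbler: bystander to leave alone: amber glass tumbler, 72 mm across, 85 mm tall
- tape_roll: bystander to leave alone: roll of yellow tape lying flat, 92 mm across, 25 mm high
- palette_knife: bystander to leave alone: palette knife 200 mm long lying flat
- brush: bystander to leave alone: brush 200 mm long lying flat
- black_jar: bystander to leave alone: black jar 84 mm across, 110 mm tall
Mind the look-alikes: they are no part of the job. What is shaped like the pot_orange1 but red is not meant.

How it is judged (in metres and radians):
On the way, in this order (a step that is already met when the one before it is completed fails the run):
1. the kettle stands upright on the cork mat, let go (horizontal distance between kettle and mat below 0.03 m and z of kettle in the frame of mat below 0.012 m and angle between kettle's own z axis and vertical below 0.1 rad and contact force between the fingers and kettle below 0.1 N and linear speed of kettle below 0.02 m/s), for 0.2 s.
2. all the blue- and orange-lidded pots stand upright on the press bed (x of pot_blue1 in the frame of press_bed between -0.09 and 0.09 m and y of pot_blue1 in the frame of press_bed between -0.045 and 0.045 m and z of pot_blue1 in the frame of press_bed between -0.006 and 0.006 m and angle between each of pot_blue1, pot_blue2, pot_orange1, pot_orange2's own z axis and vertical below 0.15 rad and x of pot_blue2 in the frame of press_bed between -0.09 and 0.09 m and y of pot_blue2 in the frame of press_bed between -0.045 and 0.045 m and z of pot_blue2 in the frame of press_bed between -0.006 and 0.006 m and x of pot_orange1 in the frame of press_bed between -0.09 and 0.09 m and y of pot_orange1 in the frame of press_bed between -0.045 and 0.045 m and z of pot_orange1 in the frame of press_bed between -0.006 and 0.006 m and x of pot_orange2 in the frame of press_bed between -0.09 and 0.09 m and y of pot_orange2 in the frame of press_bed between -0.045 and 0.045 m and z of pot_orange2 in the frame of press_bed between -0.006 and 0.006 m), for 0.2 s.
3. the press handle is down at its stop with all the pots upright on the bed (all of step 2 and value of joint press_arm above 1.58 rad), for 0.1 s.
4. the press handle is fully back up (value of joint press_arm below 0.08 rad), for 0.2 s.
At the end, for the whole second after the job is handed in: every blue-lidded pot stands upright (within 0.15 rad) and at rest on the floor of the blue tray and every orange-lidded one in the orange tray; the kettle stands upright with its centre within 30 mm of the cork mat's centre; the press handle is fully up (below 0.08 rad) (x of pot_blue1 in the frame of tray_blue between -0.055 and 0.055 m and y of pot_blue1 in the frame of tray_blue between -0.03 and 0.03 m and z of pot_blue1 in the frame of tray_blue between -0.006 and 0.012 m and angle between each of pot_blue1, pot_blue2, pot_orange1, pot_orange2's own z axis and vertical below 0.15 rad and linear speed of each of pot_blue1, pot_blue2, pot_orange1, pot_orange2 below 0.02 m/s and x of pot_blue2 in the frame of tray_blue between -0.055 and 0.055 m and y of pot_blue2 in the frame of tray_blue between -0.03 and 0.03 m and z of pot_blue2 in the frame of tray_blue between -0.006 and 0.012 m and x of pot_orange1 in the frame of tray_orange between -0.055 and 0.055 m and y of pot_orange1 in the frame of tray_orange between -0.03 and 0.03 m and z of pot_orange1 in the frame of tray_orange between -0.006 and 0.012 m and x of pot_orange2 in the frame of tray_orange between -0.055 and 0.055 m and y of pot_orange2 in the frame of tray_orange between -0.03 and 0.03 m and z of pot_orange2 in the frame of tray_orange between -0.006 and 0.012 m and horizontal distance between kettle and mat below 0.03 m and z of kettle in the frame of mat below 0.012 m and angle between kettle's own z axis and vertical below 0.1 rad and value of joint press_arm below 0.08 rad); the robot touches nothing.
It fails at once if a bystander (white-lidded pot, bottle, tumbler, tape, palette knife, brush, black jar) is pushed more than 7 cm from where it was (distance of any of pot_white, white_bottle, tumbler, tape_roll, palette_knife, brush, black_jar from where it was at the start of the episode above 0.07 m).
It fails at once if the white-lidded pot, bottle, tumbler, tape or black jar is knocked over (angle between any of pot_white, white_bottle, tumbler, tape_roll, black_jar's own z axis and vertical above 0.7 rad).
Of pot_blue1, pot_blue2, pot_orange1, pot_orange2 only 2 to 3 are there at a start; the rules pass over those that are not, and their reading is None.
At some moment in a run one of pot_blue1, pot_blue2, pot_orange1, pot_orange2 may be knocked a few centimetres aside while the robot is not near it.
It also fails if it takes over 210 s, if anything falls off the work surface, if the arm or the gripper's body presses on something with over 40 N, if the wrist force passes 120 N, or if a joint passes its speed limit or range.

ROBOT

A 6-joint arm with a two-finger parallel gripper is mounted at the origin on the work surface. World frame = base frame: x ahead of the robot, y to its left, z up, the work surface at z = 0. Lengths are in mm, angles in degrees, forces in N, time in s.
With the tool pointing down it reaches from about 300 to 850 mm from the base axis. Payload 4.2 kg.
Tool frame: the origin (TCP) lies midway between the tips of the shut fingers; the grasp point (between the pads) lies 19 mm behind it; z points along the fingers, y is the line along which they close (so a half turn about z gives the same grasp; the last joint's range is limited). The gripper opens to 91 mm and grips with 3 to 60 N. Pads are 32 mm wide; open, the fingers measure 118 mm over their backs; the gripper's body (76 mm by 178 mm) begins 60 mm behind the grasp point.
Start: joints at [-72.422, 18.312, 89.639, -0, 72.044, -1.146], TCP at [184.587, -544.583, 213.976] pointing down, gripper open.
Joint ranges: [-177.97, 177.97], [-48.28, 115.42], [12.27, 149.76], [-77.06, 257.06], [2.81, 150.46], [-146.56, 146.56]. Speed limits (degrees/s): [147.25, 147.25, 180, 180, 180, 180].

INTERFACE

Orientations are given as [roll, pitch, yaw] about the fixed x, y, z axes, in that order (R = Rz(yaw) Ry(pitch) Rx(roll)).
In Python, from workcell import env gives the robot as it stands.
- The arm moves only by the tool send_rows, never from a script. Its argument "steps" is a list that holds one entry, the list of rows, each a list of 5 numbers: the shift along the tool's x, y, z scaled (see below), then the turn about the tool's z scaled (see below), then the opening, from 0 (shut) to 1 (fully open). In form: [[[dx, dy, dz, yaw, fingers], ...]]. A call has 1 to 5 rows; each row shifts and turns the commanded pose from where the row before left it, along the tool's axes as they then stand; what a row does not reach is not made up. The controller multiplies each number of a shift by 0.04 m and each number of a turn by 0.12 rad. A row lasts 1/12 s, in which the tool goes at most 41.7 mm and 7.16 degrees, less where a joint would pass 70% of its speed; a pose out of reach is approached as far as the arm can. A call with a number of a shift or a turn outside -1 to 1 is refused whole. A call with a gripper value outside its range is refused whole. The fingers move at their own pace and stop on an object; "squeeze" is the grip in N (left out, the last holds). Time passes only in rows, so rows that do not move let the fingers close. It gives the time, the measured TCP pose, the force, the opening and the grip force at its end, in the units of the state.
- env.state(): the state, without advancing time (a new reading comes with each control period).
- env.grab_frame(name): name is "side" or "top" or "wrist"; returns a dict with "pixels" (400x640x3 uint8, red, green, blue), "depth" (400x640 float32, mm along the optical axis (not along the pixel's ray), 0 where there is no reading), "intrinsics" (3x3 intrinsics, pixels), "cam_to_world" (4x4, takes a point from camera to world coordinates). Camera axes: x right, y down, z forward; pixel columns grow to the right and rows downward; lengths in mm; the calibration is good to about 2 mm. The wrist camera is an equidistant fisheye: a pixel r from the principal point sees the ray r / f radians off the axis. A picture is of the moment at which its call begins.
- env.job_done(): hands the job in; it is judged then, once.
The state is a dict: "time_s": time; "qpos": joint angles; "qvel": joint speeds; "effort": joint torques, N m; "ee_pos": TCP position; "ee_rot": TCP orientation; "force": force on the tool from outside, world axes, zero at the start; "torque": the same for the moment, N m; "gripper_width": finger opening in mm; "gripper_force": force on a finger pad.
Only numpy, scipy, OpenCV 4.12 (cv2) and the standard library are available. Lean on these libraries where they do the work, as an engineer would, in place of code of your own. Each camera call takes 0.05 s, during which the arm holds its last target. There are 200 camera calls.

## Working session

There is one attempt and no reset: what is moved stays moved. The work goes in short steps, Python scripts to look and compute and a tool call to move; the robot and the scene stay as the last step left them, time stands still between calls to the robot, and variables do not carry over. Pictures are saved under pics/ and viewed, at most 14 in all, crops included, and the job is handed in when it is done.

Besides the shell and the picture viewer there is one more tool, called in YAML: its name, and indented under it one key for each argument. send_rows: Moves the arm, as the interface text tells. Shifts and turns lie within -1 to 1; 1 stands for 0.04 m of shift or 0.12 rad of turn. Its arguments: {"type":"object","properties":{"steps":{"type":"array"},"squeeze":{"type":"number"}},"required":["steps"]}

```bash
ls; mkdir -p pics; python3 - <<'E'
from workcell import env
import cv2,numpy as np
print(env.state())
for n in ("top","side"):
    f=env.grab_frame(n); np.savez(f"{n}0.npz",**f)
    cv2.imwrite(f"pics/{n}0.png",f["pixels"][...,::-1]); print(n,f["cam_to_world"].round(3).tolist(),f["intrinsics"].tolist())
E
```

```text
pics
{'time_s': 0.0, 'qpos': array([-7.24223891e+01,  1.83513938e+01,  8.97059927e+01,  6.61613185e-04,
        7.20423435e+01, -1.14538018e+00]), 'qvel': array([ 0.03196328,  0.07215214, -0.00635758, -0.02159195,  0.03885226,
       -0.04905892]), 'effort': array([-7.87259942e-04, -4.12466168e+01, -2.31975996e+01,  7.28312368e-02,
        4.55176283e-02, -1.51940289e-04]), 'ee_pos': array([ 184.43099123, -544.09737656,  213.12554767]), 'ee_rot': array([-1.79900302e+02, -2.62243596e-03,  1.87227843e+01]), 'force': array([-0.1768467 , -0.71088913, -0.05963785]), 'torque': array([ 0.01732556, -0.01213973,  0.04679824]), 'gripper_force': 0.0, 'gripper_width': 91.14347286277471}
top [[-0.003, -0.997, 0.082, 439.214], [-1.0, 0.004, 0.009, -44.654], [-0.01, -0.082, -0.997, 1618.641], [0.0, 0.0, 0.0, 1.0]] [[478.7056156145059, 0.0, 317.09996549279197], [0.0, 478.7056156145059, 195.10455756165948], [0.0, 0.0, 1.0]]
side [[-0.676, -0.489, 0.551, -186.525], [-0.737, 0.445, -0.509, 639.517], [0.004, -0.75, -0.661, 1083.642], [0.0, 0.0, 0.0, 1.0]] [[512.3690044496295, 0.0, 315.5428270456064], [0.0, 512.3690044496295, 196.33088915992337], [0.0, 0.0, 1.0]]
```

View pics/top0.png

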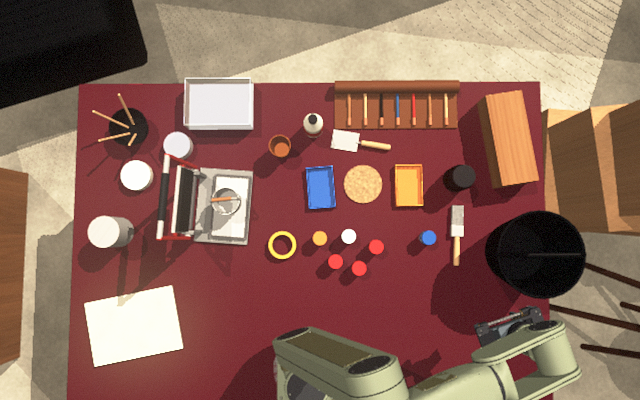

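View pics/side0.png

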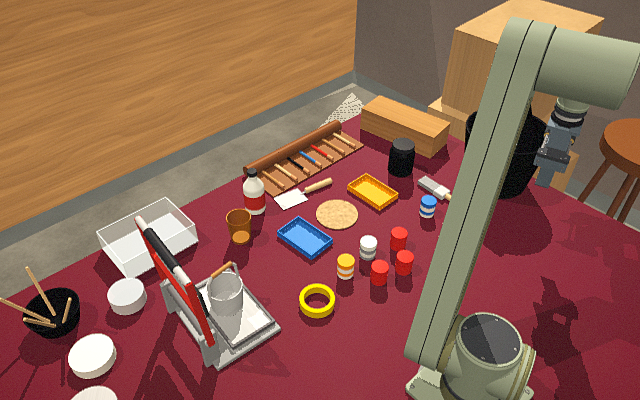

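Candidates (top view): the orange-lidded pot is at (320,238) and the blue-lidded one at (428,238). Look-alikes are three red pots at (376,247), (335,262) and (359,269), plus the white-lidded pot at (349,237). The kettle is on the press bed at (225,202), the mat at (363,184), the blue tray at (320,188) and the orange tray at (409,186). The handle bar is at (164,195).

```bash
cat > h.py <<'E'
import numpy as np, cv2
from workcell import env
def cloud(f):
    K=f["intrinsics"];d=f["depth"].astype(float);h,w=d.shape
    u,v=np.meshgrid(np.arange(w),np.arange(h))
    P=np.stack([(u-K[0,2])/K[0,0]*d,(v-K[1,2])/K[1,1]*d,d],-1)
    T=f["cam_to_world"];return P@T[:3,:3].T+T[:3,3]
def blobs(f,lo,hi,zr,amin=25):
    hsv=cv2.cvtColor(f["pixels"],cv2.COLOR_RGB2HSV);P=cloud(f)
    m=cv2.inRange(hsv,lo,hi)>0
    m&=(P[...,2]>zr[0])&(P[...,2]<zr[1])&(f["depth"]>0)
    n,l,s,c=cv2.connectedComponentsWithStats(m.astype(np.uint8))
    out=[]
    for i in range(1,n):
        if s[i,4]<amin: continue
        q=P[l==i]; r=cv2.minAreaRect(q[:,:2].astype(np.float32))
        out.append((c[i].round(0),s[i,4],q.mean(0).round(1),r))
    return out
BLUE=((100,110,50),(125,255,255)); ORANGE=((11,130,120),(24,255,255)); CORK=((10,40,100),(25,160,255))
E
python3 - <<'E'
from h import *
f=dict(np.load("top0.npz"))
for n,c,z in (("blue lid",BLUE,(40,80)),("blue tray",BLUE,(-5,35)),("or lid",ORANGE,(40,80)),("or tray",ORANGE,(-5,35)),("cork",CORK,(-5,20))):
    for b in blobs(f,*c,z,20): print(n,b)
P=cloud(f)
g=lambda u0,u1,v0,v1:(P[v0:v1,u0:u1].reshape(-1,3))
a=g(190,260,160,255); 
b=a[(a[:,2]>8)&(a[:,2]<35)];print("bed",cv2.minAreaRect(b[:,:2].astype(np.float32)),np.median(b,0))
a=g(150,180,150,245); b=a[a[:,2]>285];print("bar",len(b),cv2.minAreaRect(b[:,:2].astype(np.float32)),b.mean(0),b[:,2].max())
a=g(195,250,180,225); b=a[(a[:,2]>60)];print("kettle",cv2.minEnclosingCircle(b[(b[:,2]<100)][:,:2].astype(np.float32)))
b=a[(a[:,2]>125)&(a[:,2]<170)];print("grip",len(b),cv2.minAreaRect(b[:,:2].astype(np.float32)),b.mean(0))
for n,(u,v) in dict(white=(349,237),knife=(345,140),jar=(463,177),tum=(280,147),tape=(282,232)).items(): print(n,P[v,u].round(0))
c=np.vstack([np.hstack([cv2.resize(f["pixels"][v:v+60,u:u+80],(400,300),interpolation=0) for u,v in r]) for r in (((190,170),(295,220)),((390,210),(325,215)))])
cv2.imwrite("pics/crop0.png",c[...,::-1])
E
```

```text
blue lid (array([428., 237.]), np.int32(162), array([ 428.4, -391.4,   53.9]), ((428.3871154785156, -392.1086120605469), (44.26797103881836, 42.200836181640625), 89.56600952148438))
blue tray (array([397., 106.]), np.int32(22), array([ 873.4, -303.2,   14.6]), ((873.69140625, -304.5707092285156), (5.036032676696777, 70.82762145996094), 88.66710662841797))
blue tray (array([320., 187.]), np.int32(1097), array([598.8, -40.4,   5.8]), ((597.4552001953125, -40.196205139160156), (139.00997924804688, 91.32018280029297), 4.146291732788086))
or lid (array([320., 238.]), np.int32(155), array([427.3, -37.8,  54.1]), ((426.9293518066406, -37.732025146484375), (42.21415710449219, 43.585777282714844), 63.24943161010742))
or tray (array([349., 107.]), np.int32(92), array([ 873.1, -138.8,   13.7]), ((865.293701171875, -137.976318359375), (10.554526329040527, 106.80501556396484), 89.35104370117188))
or tray (array([430., 108.]), np.int32(94), array([ 868.7, -414.2,   13.5]), ((865.5177001953125, -414.43328857421875), (10.71463680267334, 99.68380737304688), 89.85651397705078))
or tray (array([444., 1
[... 5720 characters left out ...]
145599365234, 92.24164581298828), 12.030508995056152))
bed ((532.3755493164062, 277.997802734375), (217.82962036132812, 313.6892395019531), 89.55213928222656) [526.00735011 278.45604608  16.05146957]
bar 685 ((550.1688842773438, 182.74847412109375), (236.17758178710938, 447.5623474121094), 1.8117936849594116) [541.01268356 380.41393859 338.79424722] 1618.6406044939708
kettle ((570.73828125, 292.4018249511719), 80.49586486816406)
grip 94 ((549.0457153320312, 264.295654296875), (12.342123985290527, 86.78987121582031), 5.332640171051025) [548.49413201 262.25499112 149.80188385]
white [ 431. -134.   52.]
knife [ 762. -126.   -4.]
jar [ 619. -493.  107.]
tum [738.  97.   3.]
tape [448.  88.  19.]
```

View pics/crop0.png

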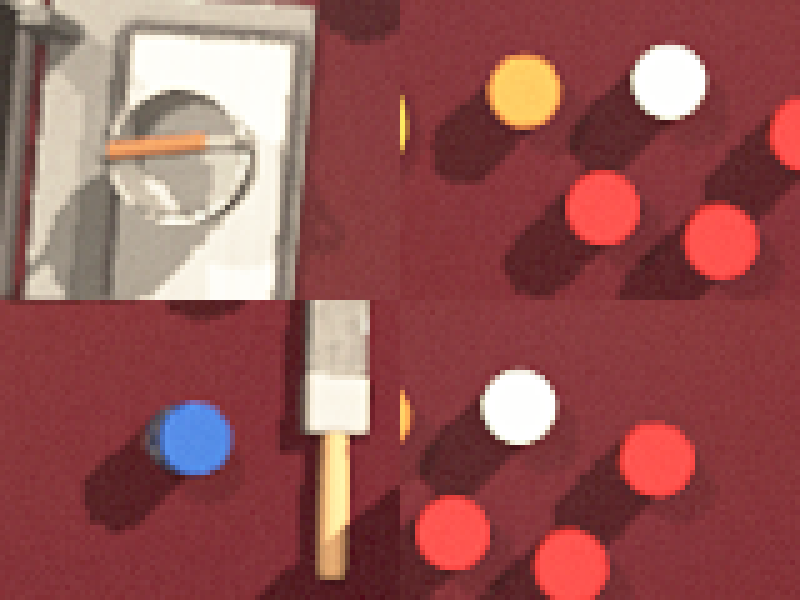

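The crops confirm it: orange lid at (320,238), blue lid at (428,238), with red and white clearly distinct. Next I measure the press pose and kettle more carefully.

```bash
python3 - <<'E'
from h import *
f=dict(np.load("top0.npz")); P=cloud(f); hsv=cv2.cvtColor(f["pixels"],cv2.COLOR_RGB2HSV)
R=np.zeros(P.shape[:2],bool);R[145:250,150:262]=True;R&=f["depth"]>0
def rep(n,m):
    q=P[m]; print(n,len(q),q.mean(0).round(1),[np.round(t,1) for t in cv2.minAreaRect(q[:,:2].astype(np.float32))])
rep("bar",R&(P[...,2]>295)&(P[...,2]<340)&(hsv[...,2]<70))
rep("redtop",R&(P[...,2]>270)&(P[...,2]<340)&(hsv[...,1]>150))
bed=R&(P[...,2]>13)&(P[...,2]<30)&(hsv[...,1]<60)&(P[...,1]<300)
rep("bed",bed)
# profile lip: z along rows across x at y~215 and across y at x~470
for v in (170,): pass
q=P[R&(abs(P[...,1]-215)<4)];q=q[np.argsort(q[:,0])];print(np.c_[q[:,0],q[:,2]].round(0)[::2].tolist())
q=P[R&(abs(P[...,0]-460)<4)];q=q[np.argsort(q[:,1])];print(np.c_[q[:,1],q[:,2]].round(0)[::2].tolist())
w=R&(P[...,2]>135)&(P[...,2]<170)&(hsv[...,1]>90)&(hsv[...,0]<25); rep("wood",w)
r=R&(P[...,2]>82)&(P[...,2]<100)&(P[...,1]<320); rep("rim",r)
E
```

```text
bar 156 [540.3 386.8 321.1] [array([544. , 388.6]), array([ 21.7, 124.7]), np.float64(84.6)]
redtop 60 [524.4 383.  298.7] [array([542.6, 381.3]), array([ 17.1, 236.7]), np.float64(83.8)]
bed 1623 [533.1 246.2  19.2] [array([533.2, 245.3]), array([108.9, 249. ]), np.float64(89.5)]
[[391.0, -0.0], [395.0, 0.0], [398.0, -3.0], [401.0, -3.0], [401.0, -0.0], [405.0, 1.0], [409.0, 16.0], [412.0, 12.0], [412.0, 17.0], [415.0, 15.0], [418.0, 5.0], [422.0, 7.0], [422.0, 12.0], [425.0, 24.0], [429.0, 26.0], [432.0, 17.0], [435.0, 20.0], [435.0, 25.0], [438.0, 13.0], [442.0, 21.0], [445.0, 14.0], [448.0, 20.0], [452.0, 19.0], [455.0, 21.0], [458.0, 21.0], [462.0, 12.0], [465.0, 14.0], [468.0, 19.0], [472.0, 16.0], [475.0, 15.0], [479.0, 12.0], [482.0, 22.0], [485.0, 20.0], [488.0, 20.0], [492.0, 23.0], [492.0, 13.0], [495.0, 16.0], [498.0, 21.0], [498.0, 18.0], [502.0, 14.0], [505.0, 14.0], [509.0, 9.0], [512.0, 18.0], [515.0, 20.0], [519.0, 15.0], [522.0, 19.0], [522.0, 15.0], [525.0, 17.0], [529.0, 16.0], [532.0, 18.0], [535.0, 22.0], [539.0, 19.0], [539.0, 12.0], [542.0, 20.0], [545.0, 17.0
[... 2453 characters left out ...]
87.0, 1.0], [388.0, -3.0], [389.0, 321.0], [390.0, 317.0], [391.0, -0.0], [391.0, 321.0], [392.0, 321.0], [394.0, 320.0], [396.0, 322.0], [398.0, 317.0], [400.0, 319.0], [465.0, 1.0], [467.0, -5.0], [469.0, -0.0], [473.0, -3.0], [474.0, -6.0], [476.0, -3.0], [478.0, 3.0], [479.0, -2.0], [482.0, 2.0], [485.0, 1.0], [487.0, -5.0], [488.0, 2.0], [511.0, 5.0], [515.0, 2.0], [518.0, 5.0], [520.0, -11.0], [522.0, -7.0], [524.0, -3.0], [524.0, 6.0], [528.0, 4.0], [531.0, 6.0], [533.0, 0.0], [536.0, 1.0], [538.0, -3.0]]
wood 99 [546.4 304.  152.4] [array([548.6, 361.4]), array([165.1, 194.4]), np.float64(41.9)]
rim 92 [551.4 265.2  89. ] [array([548.4, 264.2]), array([87.7, 87.7]), np.float64(56.1)]
```

send_rows:
  steps:
    - [[0,0,-1,0,1],[0,0,-1,0,1],[0,0,-1,0,1],[0,0,-1,0,1],[0,0,-0.5,0,1]]

```text
time_s: 0.52
ee_pos: [184.8, -545.2, 399.1]
ee_rot: [179.6, 0.0, 18.7]
force: [0.6, -0.9, 1.2]
gripper_width: 91.0
gripper_force: 0.0
```

The press yaws about −5.4°, with its bed centre at about (531,260) and the bar at (543,388). The kettle is at (548,264), with its handle bar yawed about 5.3° from world y. Next: turn the wrist, then travel above the kettle.

send_rows:
  steps:
    - [[0,0,0,-1,1],[0,0,0,-1,1],[0,0,0,-1,1],[0,0,0,-1,1],[0,0,0,-1,1]]

```text
time_s: 0.93
ee_pos: [184.5, -544.4, 393.5]
ee_rot: [-180.0, -0.0, 53.4]
force: [-1.0, 0.5, -0.5]
gripper_width: 91.3
gripper_force: 0.0
```

send_rows:
  steps:
    - [[0,0,0,-1,1],[0,0,0,-1,1],[0,0,0,-1,1],[0,0,0,-1,1],[0,0,0,-1,1]]

```text
time_s: 1.35
ee_pos: [184.5, -544.4, 393.4]
ee_rot: [-180.0, -0.1, 87.8]
force: [-0.5, 1.0, -0.3]
gripper_width: 91.4
gripper_force: 0.0
```

send_rows:
  steps:
    - [[0,0,0,-1,1],[0,0,0,-0.14,1],[0,0,0,0,1],[0,0,0,0,1]]

```text
time_s: 1.68
ee_pos: [184.6, -544.5, 393.7]
ee_rot: [-180.0, -0.0, 95.2]
force: [-0.1, 0.3, -1.3]
gripper_width: 91.3
gripper_force: 0.0
```

send_rows:
  steps:
    - [[0.77,0.44,0,0,1],[0.77,0.44,0,0,1],[0.77,0.44,0,0,1],[0.77,0.44,0,0,1],[0.77,0.44,0,0,1]]

```text
time_s: 2.1
ee_pos: [258.2, -381.5, 393.9]
ee_rot: [180.0, -0.0, 95.2]
force: [1.3, 0.0, -0.8]
gripper_width: 91.2
gripper_force: 0.0
```

send_rows:
  steps:
    - [[0.77,0.44,0,0,1],[0.77,0.44,0,0,1],[0.77,0.44,0,0,1],[0.77,0.44,0,0,1],[0.77,0.44,0,0,1]]

```text
time_s: 2.52
ee_pos: [331.5, -219.9, 394.1]
ee_rot: [180.0, 0.0, 95.2]
force: [0.6, 0.2, -1.0]
gripper_width: 91.5
gripper_force: 0.0
```

send_rows:
  steps:
    - [[0.77,0.44,0,0,1],[0.77,0.44,0,0,1],[0.77,0.44,0,0,1],[0.77,0.44,0,0,1],[0.77,0.44,0,0,1]]

```text
time_s: 2.93
ee_pos: [404.8, -58.3, 394.2]
ee_rot: [180.0, 0.0, 95.2]
force: [-0.1, -0.4, 0.8]
gripper_width: 91.0
gripper_force: 0.0
```

send_rows:
  steps:
    - [[0.77,0.44,0,0,1],[0.77,0.44,0,0,1],[0.77,0.44,0,0,1],[0.77,0.44,0,0,1],[0.77,0.44,0,0,1]]

```text
time_s: 3.35
ee_pos: [478.3, 103.2, 394.0]
ee_rot: [180.0, 0.0, 95.2]
force: [0.9, -0.7, -0.3]
gripper_width: 91.5
gripper_force: 0.0
```

send_rows:
  steps:
    - [[0.77,0.44,0,0,1],[0.77,0.44,0,0,1],[0.77,0.44,0,0,1],[0.5,0.3,0,0,1],[0,0,0,0,1]]

```text
time_s: 3.77
ee_pos: [533.5, 223.3, 391.9]
ee_rot: [-179.9, -0.1, 95.4]
force: [-0.4, -0.9, -1.1]
gripper_width: 91.0
gripper_force: 0.0
```

Arm works as predicted. Now the view from here: the part hidden before, plus the wrist view of the kettle.

```bash
python3 - <<'E'
from h import *
t=env.grab_frame("top");w=env.grab_frame("wrist");np.savez("w1.npz",**w);np.savez("top1.npz",**t)
for n,c in (("b",BLUE),("o",ORANGE)):
    for b in blobs(t,*c,(40,70),60): print(n,b[:3])
cv2.imwrite("pics/wt1.png",np.hstack([cv2.resize(w["pixels"],(400,250)),cv2.resize(t["pixels"],(400,250))])[...,::-1])
print(w["cam_to_world"].round(3).tolist(),w["intrinsics"].tolist(),env.state()["ee_pos"])
E
```

```text
b (array([428., 238.]), np.int32(160), array([ 428. , -391.4,   54.4]))
o (array([320., 238.]), np.int32(156), array([427.4, -37.8,  54. ]))
[[0.996, 0.09, 0.027, 524.638], [0.094, -0.951, -0.295, 305.962], [-0.001, 0.296, -0.955, 563.905], [0.0, 0.0, 0.0, 1.0]] [[309.70691628693146, 0.0, 318.78301491675757], [0.0, 309.70691628693146, 196.23270231917084], [0.0, 0.0, 1.0]] [532.11327143 219.80609105 393.08966053]
```

View pics/wt1.png

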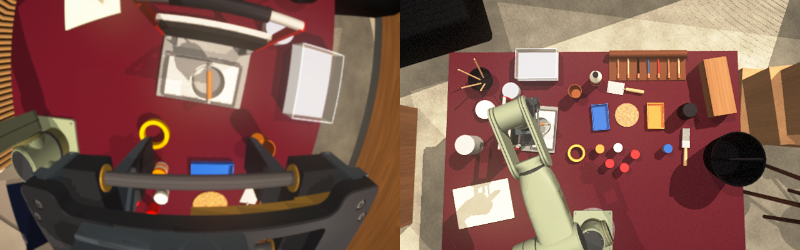

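Two pots only. The wrist view shows the kettle handle at full-resolution pixel ~(335,130) and the press bar at ~(395,50). Refine both with wrist depth.

```bash
cat >> h.py <<'E'
def wcloud(f):
    K=f["intrinsics"];d=f["depth"].astype(float);h,w=d.shape
    u,v=np.meshgrid(np.arange(w),np.arange(h));x=(u-K[0,2])/K[0,0];y=(v-K[1,2])/K[1,1]
    r=np.hypot(x,y)+1e-9;t=np.tan(np.minimum(r,1.5))/r
    P=np.stack([x*t*d,y*t*d,d],-1);T=f["cam_to_world"];P=P@T[:3,:3].T+T[:3,3]
    P[(d<=0)|(r>1.4)]=np.nan;return P
def rep(n,q):
    print(n,len(q),q.mean(0).round(1),[np.round(t,1) for t in cv2.minAreaRect(q[:,:2].astype(np.float32))])
E
python3 - <<'E'
from h import *
f=dict(np.load("w1.npz"));P=wcloud(f);hsv=cv2.cvtColor(f["pixels"],cv2.COLOR_RGB2HSV)
X,Y,Z=P[...,0],P[...,1],P[...,2]
with np.errstate(invalid="ignore"):
    near=(X>400)&(X<680)&(Y>180)&(Y<440)
    rep("wood",P[near&(Z>135)&(Z<160)&(hsv[...,1]>110)&(hsv[...,0]<20)&(Y<330)])
    rep("rim",P[near&(Z>82)&(Z<96)&(abs(X-548)<60)&(abs(Y-264)<60)])
    rep("handle",P[near&(Z>290)&(Z<335)&(hsv[...,2]<90)&(Y>350)])
    rep("lip",P[near&(Z>20.5)&(Z<32)&(Y<330)])
    rep("bed",P[near&(Z>13)&(Z<22)&(Y<330)])
E
```

```text
wood 354 [548.9 264.9 153.8] [array([549.1, 264.3]), array([ 9.6, 61.2]), np.float64(5.8)]
rim 412 [550.5 264.4  89.4] [array([549. , 264.6]), array([89.9, 88.3]), np.float64(32.3)]
handle 3003 [552.9 384.2 322.6] [array([524.9, 390.4]), array([ 21.7, 167.4]), np.float64(85.8)]
lip 2586 [538.5 263.4  23.8] [array([534.2, 262.1]), array([123.9, 213.5]), np.float64(85.9)]
bed 5273 [529.5 266.8  18.2] [array([534.9, 268.2]), array([140.7, 247.5]), np.float64(85.8)]
```

send_rows:
  steps:
    - [[0.54,0.26,0,0,0.6],[0.53,0.26,0,0,0.6],[0,0,0.8,0,0.6],[0,0,0.8,0,0.6],[0,0,0.8,0,0.6]]

```text
time_s: 4.28
ee_pos: [548.7, 262.8, 297.7]
ee_rot: [179.9, -0.0, 95.2]
force: [0.3, 0.8, -0.3]
gripper_width: 60.7
gripper_force: 0.0
```

send_rows:
  steps:
    - [[0,0,0.8,0,0.6],[0,0,0.8,0,0.6],[0,0,0.5,0,0.6],[0,0,0.3,0,0.6],[0,0,0,0,0.6]]

```text
time_s: 4.7
ee_pos: [546.9, 261.6, 199.3]
ee_rot: [-179.7, 0.1, 95.2]
force: [-0.0, -0.5, -0.4]
gripper_width: 55.0
gripper_force: 0.0
```

send_rows:
  steps:
    - [[0.07,0.05,0.6,0,0.6],[0,0,0.6,0,0.6],[0,0,0.5,0,0.6],[0,0,0,0,0.6]]

```text
time_s: 5.03
ee_pos: [548.6, 265.0, 131.5]
ee_rot: [-179.7, 0.1, 95.2]
force: [-1.2, -0.7, -0.4]
gripper_width: 54.7
gripper_force: 0.0
```

send_rows:
  steps:
    - [[0,0,0,0,0],[0,0,0,0,0],[0,0,0,0,0],[0,0,0,0,0],[0,0,0,0,0]]
  squeeze: 25

```text
time_s: 5.45
ee_pos: [551.1, 267.0, 135.2]
ee_rot: [179.9, -0.0, 95.3]
force: [-0.3, 0.0, 0.5]
gripper_width: 24.1
gripper_force: 0.0
```

send_rows:
  steps:
    - [[0,0,0,0,0],[0,0,0,0,0],[0,0,0,0,0],[0,0,-0.2,0,0],[0,0,-0.3,0,0]]

```text
time_s: 5.87
ee_pos: [549.5, 266.3, 152.6]
ee_rot: [-179.8, 0.1, 95.3]
force: [-0.1, -0.6, -3.3]
gripper_width: 11.7
gripper_force: 25.0
```

send_rows:
  steps:
    - [[0,0,-0.5,0,0],[0,0,-0.6,0,0],[0,0,-0.6,0,0],[0,0,-0.5,0,0],[0,0,0,0,0]]

```text
time_s: 6.28
ee_pos: [552.6, 267.8, 246.6]
ee_rot: [179.5, -0.2, 95.3]
force: [1.5, 0.5, -1.3]
gripper_width: 11.4
gripper_force: 25.0
```

send_rows:
  steps:
    - [[-0.3,0,0,0,0],[-0.5,0.03,0,0,0],[-0.7,0.04,0,0,0],[-0.7,0.04,0,0,0],[-0.7,0.04,0,0,0]]

```text
time_s: 6.7
ee_pos: [566.0, 149.6, 239.3]
ee_rot: [-179.7, 0.1, 95.4]
force: [0.6, -0.5, -2.7]
gripper_width: 11.5
gripper_force: 25.0
```

send_rows:
  steps:
    - [[-0.7,0.04,0,0,0],[-0.7,0.04,0,0,0],[-0.7,0.04,0,0,0],[-0.7,0.04,0,0,0],[-0.7,0.04,0,0,0]]

```text
time_s: 7.12
ee_pos: [586.7, 10.9, 239.3]
ee_rot: [-179.7, 0.0, 95.3]
force: [-0.1, 0.2, -3.3]
gripper_width: 11.2
gripper_force: 25.0
```

send_rows:
  steps:
    - [[-0.7,0.04,0,0,0],[-0.7,0.04,0,0,0],[-0.7,0.04,0,0,0],[-0.7,0.04,0,0,0],[-0.7,0,0,0,0]]

```text
time_s: 7.53
ee_pos: [606.1, -127.6, 239.2]
ee_rot: [-179.7, -0.1, 95.3]
force: [1.0, -0.2, -2.5]
gripper_width: 11.4
gripper_force: 25.0
```

send_rows:
  steps:
    - [[-0.5,0,0,0,0],[-0.3,0,0,0,0],[0,0,0,0,0],[0,0,0,0,0],[0,0,0,0,0]]

```text
time_s: 7.95
ee_pos: [610.0, -156.3, 241.2]
ee_rot: [-179.9, -0.1, 95.4]
force: [0.0, 0.1, -1.7]
gripper_width: 11.4
gripper_force: 25.0
```

```bash
python3 - <<'E'
from h import *
s=env.state();print(s["ee_pos"],s["force"],s["gripper_width"])
w=env.grab_frame("wrist");P=wcloud(w);hsv=cv2.cvtColor(w["pixels"],cv2.COLOR_RGB2HSV);e=s["ee_pos"]
X,Y,Z=P[...,0],P[...,1],P[...,2]
with np.errstate(invalid="ignore"):
    n=(abs(X-e[0])<60)&(abs(Y-e[1])<60)
    for z in range(60,260,10): print(z,(n&(Z>z)&(Z<z+10)).sum(),end=" ")
    rep("cork",P[(abs(X-611)<80)&(abs(Y+182)<80)&(Z<15)&(hsv[...,0]>9)&(hsv[...,0]<25)&(hsv[...,1]>40)&(hsv[...,1]<170)])
cv2.imwrite("pics/w2.png",w["pixels"][...,::-1])
E
```

```text
[ 610.01849548 -156.29442799  241.17975797] [ 0.00251421  0.07790402 -1.73945751] 11.361976120203284
60 0 70 0 80 0 90 0 100 0 110 0 120 1173 130 1853 140 317 150 381 160 412 170 462 180 517 190 1367 200 50 210 55 220 63 230 72 240 331 250 843 cork 838 [ 602.4 -143.4    5.2] [array([ 588.4, -178.8]), array([171.1, 102.8]), np.float64(25.1)]
```

View pics/w2.png

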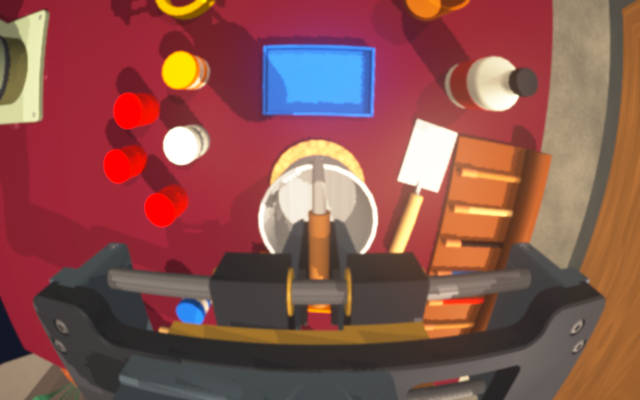

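The kettle hangs in the grip at (318,210), with the mat showing beyond it at (318,155). Move 25 mm further and lower.

send_rows:
  steps:
    - [[-0.32,0,0,0,0],[-0.3,0,0,0,0],[0,0,0.6,0,0],[0,0,0.6,0,0],[0,0,0.6,0,0]]

```text
time_s: 8.42
ee_pos: [613.2, -183.3, 169.7]
ee_rot: [179.9, 0.1, 95.3]
force: [0.6, -0.2, -4.5]
gripper_width: 11.1
gripper_force: 25.0
```

send_rows:
  steps:
    - [[0,0,0.5,0,0],[0,0,0.3,0,0],[0,0,0.15,0,0],[0,0,0,0,0],[0,0,0,0,0]]

```text
time_s: 8.83
ee_pos: [613.4, -182.7, 132.5]
ee_rot: [179.9, 0.0, 95.3]
force: [0.4, 0.9, -2.5]
gripper_width: 11.5
gripper_force: 25.0
```

```bash
python3 - <<'E'
from h import *
s=env.state();print(s["ee_pos"],s["force"])
w=env.grab_frame("wrist");P=wcloud(w);Z=P[...,2];X,Y=P[...,0],P[...,1]
with np.errstate(invalid="ignore"):
    for z in range(50,110,5): print(z,((abs(X-611)<60)&(abs(Y+182)<60)&(Z>z)&(Z<z+5)).sum(),end=" ")
    rep("rim",P[(abs(X-611)<65)&(abs(Y+182)<65)&(Z>68)&(Z<95)])
E
```

```text
[ 613.37602392 -182.66443785  132.49243565] [ 0.41973761  0.90473626 -2.48028339]
50 197 55 214 60 200 65 241 70 253 75 263 80 287 85 978 90 202 95 22 100 24 105 30 rim 2077 [ 611.7 -176.9   83.7] [array([ 611.3, -174.7]), array([89.4, 77. ]), np.float64(6.6)]
```

send_rows:
  steps:
    - [[0,0,0.15,0,0],[0,0,0.1,0,0],[0,0,0.05,0,0],[0,0,0,0,0],[0,0,0,0,0]]

```text
time_s: 9.3
ee_pos: [613.0, -182.3, 121.2]
ee_rot: [179.9, 0.0, 95.3]
force: [-1.1, -0.7, 4.4]
gripper_width: 11.1
gripper_force: 25.0
```

send_rows:
  steps:
    - [[0,0,0,0,0.25],[0,0,0,0,0.5],[0,0,0,0,0.6],[0,0,0,0,0.6],[0,0,0,0,0.6]]

```text
time_s: 9.72
ee_pos: [612.9, -182.1, 119.7]
ee_rot: [-180.0, 0.0, 95.3]
force: [0.4, -0.6, 0.4]
gripper_width: 41.7
gripper_force: 0.0
```

send_rows:
  steps:
    - [[0,0,-0.4,0,0.6],[0,0,-0.8,0,0.6],[0,0,-0.8,0,0.6],[0,0,-0.8,0,0.6],[0,0,-0.8,0,0.9]]

```text
time_s: 10.13
ee_pos: [612.7, -182.0, 265.3]
ee_rot: [-180.0, 0.0, 95.3]
force: [1.1, -0.4, -0.8]
gripper_width: 58.7
gripper_force: 0.0
```

```bash
python3 - <<'E'
from h import *
s=env.state();print(s["ee_pos"],s["force"])
w=env.grab_frame("wrist");P=wcloud(w);Z=P[...,2];X,Y=P[...,0],P[...,1];t=env.grab_frame("top")
with np.errstate(invalid="ignore"):
    rep("rim",P[(abs(X-611)<65)&(abs(Y+182)<65)&(Z>70)&(Z<85)])
    rep("bar",P[(abs(X-611)<65)&(abs(Y+182)<65)&(Z>125)&(Z<150)])
for n,c in (("b",BLUE),("o",ORANGE)):
    for b in blobs(t,*c,(40,70),60): print(n,b[:3])
E
```

```text
[ 612.69743563 -182.04806606  265.33746963] [ 1.12831983 -0.40104468 -0.78741996]
rim 694 [ 612.5 -186.4   76.5] [array([ 611.5, -183.8]), array([88.7, 89.8]), np.float64(25.2)]
bar 821 [ 611.2 -180.5  139.1] [array([ 611.3, -183.3]), array([11.4, 81.9]), np.float64(5.5)]
b (array([428., 238.]), np.int32(163), array([ 428.3, -391.3,   54.2]))
o (array([320., 238.]), np.int32(149), array([427.8, -38.6,  54.5]))
```

The kettle stands on the mat: rim centre (611.5,−184) at height 77. Now to the orange pot.

send_rows:
  steps:
    - [[0.57,-0.61,0,0,0.8],[0.57,-0.61,0,0,0.8],[0.57,-0.61,0,0,0.8],[0.57,-0.61,0,0,0.8],[0.57,-0.61,0,0,0.8]]

```text
time_s: 10.65
ee_pos: [479.1, -79.0, 262.9]
ee_rot: [-179.9, -0.0, 95.3]
force: [-0.7, -0.0, 0.8]
gripper_width: 73.0
gripper_force: 0.0
```

send_rows:
  steps:
    - [[0.57,-0.61,0,0,0.8],[0.57,-0.61,0,0,0.8],[0,0,0.8,0,0.8],[0,0,0.8,0,0.8],[0,0,0.8,0,0.8]]

```text
time_s: 11.07
ee_pos: [427.5, -38.6, 167.1]
ee_rot: [179.9, 0.0, 95.4]
force: [-0.2, -0.0, 0.4]
gripper_width: 72.9
gripper_force: 0.0
```

send_rows:
  steps:
    - [[0,0,0.5,0,0.8],[0,0,0,0,0.8],[0,0,0,0,0.8]]

```text
time_s: 11.32
ee_pos: [427.3, -38.9, 147.2]
ee_rot: [-179.9, -0.0, 95.3]
force: [0.8, 0.4, 0.2]
gripper_width: 73.0
gripper_force: 0.0
```

```bash
cat >> h.py <<'E'
def lid(col,xy,frame="wrist",zr=(48,62),rad=80):
    w=env.grab_frame(frame);P=wcloud(w) if frame=="wrist" else cloud(w);hsv=cv2.cvtColor(w["pixels"],cv2.COLOR_RGB2HSV)
    with np.errstate(invalid="ignore"):
        m=(cv2.inRange(hsv,*col)>0)&(np.hypot(P[...,0]-xy[0],P[...,1]-xy[1])<rad)&(P[...,2]>zr[0])&(P[...,2]<zr[1])
    q=P[m]; print(len(q)); 
    if len(q)>10: rep(frame,q); print(cv2.minEnclosingCircle(q[:,:2].astype(np.float32)))
    s=env.state();print(s["ee_pos"].round(1),s["ee_rot"].round(1),s["force"].round(1),s["gripper_width"].round(1),s["time_s"])
    return w
E
python3 -c "
from h import *
w=lid(ORANGE,(427,-38));cv2.imwrite('pics/w3.png',w['pixels'][...,::-1]); lid(ORANGE,(427,-38),'top')"
```

```text
268
wrist 268 [426.2 -31.9  54.2] [array([427.6, -37.1]), array([46. , 46.2]), np.float64(0.8)]
((427.5698547363281, -37.0150260925293), 23.636747360229492)Traceback (most recent call last):
  File "<string>", line 3, in <module>
    w=lid(ORANGE,(427,-38));cv2.imwrite('pics/w3.png',w['pixels'][...,::-1]); lid(ORANGE,(427,-38),'top')
  File "h.py", line 34, in lid
    s=env.state();print(s["ee_pos"].round(1),s["ee_rot"].round(1),s["force"].round(1),s["gripper_width"].round(1),s["time_s"])
                                                                                      ^^^^^^^^^^^^^^^^^^^^^^^^
AttributeError: 'float' object has no attribute 'round'
```

send_rows:
  steps:
    - [[0.04,0,0.8,0,0.8],[0,0,0.8,0,0.8],[0,0,0.8,0,0.8],[0,0,0.5,0,0.8],[0,0,0.3,0,0.8]]

```text
time_s: 11.78
ee_pos: [428.3, -37.6, 19.3]
ee_rot: [180.0, 0.0, 95.3]
force: [-0.2, -0.2, -0.2]
gripper_width: 73.1
gripper_force: 0.0
```

send_rows:
  steps:
    - [[0,0,0,0,0.8],[0,0,0,0,0.3],[0,0,0,0,0.3],[0,0,0,0,0.3],[0,0,0,0,0.3]]
  squeeze: 15

```text
time_s: 12.2
ee_pos: [428.9, -37.6, 21.2]
ee_rot: [179.8, 0.0, 95.3]
force: [-1.9, 0.3, 1.7]
gripper_width: 49.0
gripper_force: 0.8
```

send_rows:
  steps:
    - [[0,0,0,0,0.3],[0,0,0,0,0.3],[0,0,-0.3,0,0.3],[0,0,-0.5,0,0.3],[0,0,-0.5,0,0.3]]

```text
time_s: 12.62
ee_pos: [427.1, -37.4, 72.3]
ee_rot: [-179.9, -0.0, 95.3]
force: [0.7, 0.8, -2.6]
gripper_width: 46.5
gripper_force: 15.0
```

send_rows:
  steps:
    - [[0,0,-0.7,0,0.3],[0,0,-0.7,0,0.3],[0,0,-0.6,0,0.3],[0.3,0.1,0,0,0.3],[0.6,0.2,0,0,0.3]]

```text
time_s: 13.03
ee_pos: [437.1, -1.6, 153.8]
ee_rot: [179.8, 0.1, 95.2]
force: [0.5, -1.2, -1.8]
gripper_width: 46.7
gripper_force: 15.0
```

send_rows:
  steps:
    - [[0.7,0.22,0,0,0.3],[0.7,0.22,0,0,0.3],[0.7,0.22,0,0,0.3],[0.7,0.22,0,0,0.3],[0.7,0.22,0,0,0.3]]

```text
time_s: 13.45
ee_pos: [467.0, 144.3, 152.0]
ee_rot: [-180.0, 0.0, 95.3]
force: [0.8, -0.3, -1.0]
gripper_width: 46.5
gripper_force: 15.0
```

send_rows:
  steps:
    - [[0.7,0.22,0,0,0.3],[0.7,0.22,0,0,0.3],[0.7,0.22,0,0,0.3],[0.6,0.2,0,0,0.3],[0.3,0.1,0,0,0.3]]

```text
time_s: 13.87
ee_pos: [494.7, 268.8, 151.8]
ee_rot: [180.0, -0.1, 95.4]
force: [0.2, 0.1, -1.4]
gripper_width: 46.3
gripper_force: 15.0
```

send_rows:
  steps:
    - [[0,0,0,0,0.3],[0,0,0,0,0.3],[0,0,0,0,0.3]]

```text
time_s: 14.12
ee_pos: [493.8, 264.7, 151.7]
ee_rot: [-179.9, 0.1, 95.3]
force: [1.3, -0.7, -1.1]
gripper_width: 46.5
gripper_force: 15.0
```

send_rows:
  steps:
    - [[0,0,0.7,0,0.3],[0,0,0.7,0,0.3],[0,0,0.7,0,0.3],[0,0,0.4,0,0.3],[0,0,0.2,0,0.3]]

```text
time_s: 14.53
ee_pos: [492.6, 263.6, 41.7]
ee_rot: [-179.7, 0.1, 95.2]
force: [-0.5, 0.7, -1.6]
gripper_width: 46.8
gripper_force: 15.0
```

send_rows:
  steps:
    - [[0,0,0.08,0,0.3],[0,0,0.04,0,0.3],[0,0,0,0,0.3],[0,0,0,0,0.3],[0,0,0,0,0.3]]

```text
time_s: 14.95
ee_pos: [495.1, 266.3, 40.2]
ee_rot: [179.9, -0.0, 95.3]
force: [0.1, 0.7, -0.8]
gripper_width: 46.8
gripper_force: 15.0
```

```bash
sed -i 's/s\["gripper_width"\].round(1)/s["gripper_width"]/' h.py; python3 -c "
from h import *
w=lid(ORANGE,(494,265),zr=(60,90))"
```

```text
3954
wrist 3954 [493.3 276.   74. ] [array([493.6, 267.7]), array([46.3, 43.8]), np.float64(59.7)]
((494.70037841796875, 266.81304931640625), 23.680086135864258)
[495.  266.3  40.1] [179.9  -0.   95.3] [ 0.1 -0.8 -1. ] 46.22792201965934 15.0
```

send_rows:
  steps:
    - [[0,0,0.04,0,0.3],[0,0,0,0,0.3],[0,0,0,0,0.6],[0,0,0,0,0.8],[0,0,0,0,0.8]]

```text
time_s: 15.42
ee_pos: [494.5, 266.1, 37.7]
ee_rot: [180.0, -0.0, 95.3]
force: [-0.4, 0.0, 0.9]
gripper_width: 63.5
gripper_force: 0.0
```

send_rows:
  steps:
    - [[0,0,0,0,0.8],[0,0,-0.5,0,0.8],[0,0,-0.8,0,0.8],[0,0,-1,0,0.8],[0,0,-1,0,0.8]]

```text
time_s: 15.83
ee_pos: [493.7, 265.6, 170.2]
ee_rot: [-179.9, 0.1, 95.3]
force: [0.2, 0.0, 0.8]
gripper_width: 73.3
gripper_force: 0.0
```

send_rows:
  steps:
    - [[0,0,-0.8,0,0.8],[-0.4,-0.1,0,0,0.8],[-0.8,-0.16,0,0,0.8],[-0.8,-0.16,0,0,0.8],[-0.8,-0.16,0,0,0.8]]

```text
time_s: 16.25
ee_pos: [480.9, 151.1, 201.0]
ee_rot: [-180.0, 0.0, 95.4]
force: [-0.7, -0.9, 0.3]
gripper_width: 72.6
gripper_force: 0.0
```

send_rows:
  steps:
    - [[-0.8,-0.16,0,0,0.8],[-0.8,-0.16,0,0,0.8],[-0.8,-0.16,0,0,0.8],[-0.8,-0.16,0,0,0.8],[-0.8,-0.16,0,0,0.8]]

```text
time_s: 16.67
ee_pos: [463.7, -11.6, 201.0]
ee_rot: [-180.0, 0.0, 95.3]
force: [0.1, -0.9, 0.2]
gripper_width: 72.8
gripper_force: 0.0
```

send_rows:
  steps:
    - [[-0.8,-0.16,0,0,0.8],[-0.8,-0.16,0,0,0.8],[-0.8,-0.16,0,0,0.8],[-0.8,-0.16,0,0,0.8],[-0.8,-0.16,0,0,0.8]]

```text
time_s: 17.08
ee_pos: [446.6, -173.8, 201.0]
ee_rot: [-180.0, -0.0, 95.3]
force: [0.6, 0.2, -0.7]
gripper_width: 72.9
gripper_force: 0.0
```

send_rows:
  steps:
    - [[-0.8,-0.16,0,0,0.8],[-0.8,-0.16,0,0,0.8],[-0.8,-0.16,0,0,0.8],[-0.8,-0.16,0,0,0.8],[-0.8,-0.16,0,0,0.8]]

```text
time_s: 17.5
ee_pos: [429.6, -336.0, 200.9]
ee_rot: [-180.0, -0.0, 95.3]
force: [0.3, 0.9, -0.2]
gripper_width: 72.6
gripper_force: 0.0
```

send_rows:
  steps:
    - [[-0.6,-0.1,0,0,0.8],[0,0,0.6,0,0.8],[0,0,0.6,0,0.8],[0,0,0,0,0.8],[0,0,0,0,0.8]]

```text
time_s: 17.92
ee_pos: [427.8, -358.1, 152.2]
ee_rot: [-179.8, -0.2, 95.3]
force: [-0.5, -0.2, 0.7]
gripper_width: 73.0
gripper_force: 0.0
```

```bash
python3 -c "
from h import *
w=lid(BLUE,(428,-391));t=lid(BLUE,(428,-391),'top');lid(ORANGE,(494,265),'top',zr=(55,90))"
```

```text
1779
wrist 1779 [ 427.9 -390.4   55.5] [array([ 428.3, -392.1]), array([44.8, 46.3]), np.float64(5.8)]
((428.1102600097656, -392.1972961425781), 23.712358474731445)
[ 428.8 -358.7  153.7] [-180.    -0.    95.3] [ 1.2  0.1 -0.2] 73.1249764165257 17.9667
4
[ 429.3 -359.   154.6] [1.799e+02 1.000e-01 9.530e+01] [ 0.6 -0.4 -0.4] 73.18831992869487 18.0167
164
top 164 [495.1 264.9  72.1] [array([495.1, 265.2]), array([42.2, 46.2]), np.float64(0.1)]
((494.50518798828125, 265.5453186035156), 23.634464263916016)
[ 429.6 -359.1  155. ] [1.799e+02 1.000e-01 9.530e+01] [1.  0.5 0. ] 72.66784605931582 18.0667
```

send_rows:
  steps:
    - [[-0.42,-0.05,0,0,0.8],[-0.41,-0.05,0,0,0.8],[0,0,0.8,0,0.8],[0,0,0.8,0,0.8],[0,0,0.8,0,0.8]]

```text
time_s: 18.48
ee_pos: [429.0, -394.3, 58.3]
ee_rot: [179.8, 0.2, 95.3]
force: [-0.4, 0.1, -0.6]
gripper_width: 72.8
gripper_force: 0.0
```

send_rows:
  steps:
    - [[0,0,0.5,0,0.8],[0,0,0.3,0,0.8],[0,0,0.15,0,0.8],[0,0,0,0,0.8],[0,0,0,0,0.8]]

```text
time_s: 18.9
ee_pos: [428.7, -393.2, 20.5]
ee_rot: [179.9, 0.1, 95.3]
force: [-0.1, -0.6, -0.3]
gripper_width: 72.6
gripper_force: 0.0
```

send_rows:
  steps:
    - [[0,0,0,0,0.3],[0,0,0,0,0.3],[0,0,0,0,0.3],[0,0,0,0,0.3],[0,0,0,0,0.3]]

```text
time_s: 19.32
ee_pos: [428.2, -392.4, 20.2]
ee_rot: [180.0, 0.1, 95.3]
force: [0.0, 0.1, 2.0]
gripper_width: 46.2
gripper_force: 15.0
```

send_rows:
  steps:
    - [[0,0,0,0,0.3],[0,0,0,0,0.3],[0,0,-0.4,0,0.3],[0,0,-0.7,0,0.3],[0,0,-0.7,0,0.3]]

```text
time_s: 19.73
ee_pos: [427.0, -391.3, 91.0]
ee_rot: [-179.9, -0.2, 95.3]
force: [0.3, -0.9, -1.0]
gripper_width: 46.5
gripper_force: 15.0
```

send_rows:
  steps:
    - [[0,0,-0.7,0,0.3],[0,0,-0.7,0,0.3],[0,0,-0.3,0,0.3],[0,0,0,0,0.3],[0,0,0,0,0.3]]

```text
time_s: 20.15
ee_pos: [427.8, -392.0, 159.4]
ee_rot: [180.0, 0.0, 95.3]
force: [0.2, 0.3, -1.9]
gripper_width: 46.5
gripper_force: 15.0
```

send_rows:
  steps:
    - [[0.4,0.14,0,0,0.3],[0.8,0.27,0,0,0.3],[0.8,0.27,0,0,0.3],[0.8,0.27,0,0,0.3],[0.8,0.27,0,0,0.3]]

```text
time_s: 20.57
ee_pos: [462.0, -242.3, 157.2]
ee_rot: [-179.8, -0.1, 95.3]
force: [-0.6, -0.4, 0.0]
gripper_width: 46.6
gripper_force: 15.0
```

send_rows:
  steps:
    - [[0.8,0.27,0,0,0.3],[0.8,0.27,0,0,0.3],[0.8,0.27,0,0,0.3],[0.8,0.27,0,0,0.3],[0.8,0.27,0,0,0.3]]

```text
time_s: 20.98
ee_pos: [500.8, -78.1, 157.3]
ee_rot: [-179.8, -0.1, 95.3]
force: [0.8, -0.1, -0.9]
gripper_width: 46.3
gripper_force: 15.0
```

send_rows:
  steps:
    - [[0.8,0.27,0,0,0.3],[0.8,0.27,0,0,0.3],[0.8,0.27,0,0,0.3],[0.8,0.27,0,0,0.3],[0.8,0.27,0,0,0.3]]

```text
time_s: 21.4
ee_pos: [539.8, 85.9, 157.2]
ee_rot: [-179.7, 0.0, 95.3]
force: [0.6, -0.6, -0.8]
gripper_width: 46.8
gripper_force: 15.0
```

send_rows:
  steps:
    - [[0.8,0.27,0,0,0.3],[0.8,0.27,0,0,0.3],[0.8,0.27,0,0,0.3],[0.8,0.27,0,0,0.3],[0.6,0.2,0,0,0.3]]

```text
time_s: 21.82
ee_pos: [577.1, 242.8, 156.7]
ee_rot: [-179.8, 0.0, 95.4]
force: [1.1, 0.2, -0.4]
gripper_width: 46.8
gripper_force: 15.0
```

send_rows:
  steps:
    - [[0.44,0.15,0,0,0.3],[0,0,0,0,0.3],[0,0,0,0,0.3],[0,0,0,0,0.3]]

```text
time_s: 22.15
ee_pos: [581.2, 257.4, 157.7]
ee_rot: [-179.8, 0.1, 95.3]
force: [-0.3, -0.5, -1.7]
gripper_width: 46.3
gripper_force: 15.0
```

```bash
python3 -c "
from h import *
lid(ORANGE,(494,265),zr=(60,90));lid(BLUE,(584,258),zr=(170,220))"
```

```text
2073
wrist 2073 [496.8 268.4  73.1] [array([495. , 266.8]), array([47. , 44.9]), np.float64(49.9)]
((495.1590881347656, 266.83984375), 23.647329330444336)
[581.5 257.2 158.3] [-1.798e+02  1.000e-01  9.530e+01] [-1.  -0.2  0.1] 46.81116977567938 22.2
3362
wrist 3362 [580.3 265.  193.8] [array([582. , 258.4]), array([43.5, 45.9]), np.float64(38.7)]
((581.135009765625, 256.99920654296875), 23.62059211730957)
[581.7 257.1 158.7] [-1.799e+02  1.000e-01  9.530e+01] [-0.2 -0.6 -1.3] 46.49674980949863 22.25
```

send_rows:
  steps:
    - [[0,0,0.7,0,0.3],[0,0,0.7,0,0.3],[0,0,0.7,0,0.3],[0,0,0.5,0,0.3],[0,0,0.25,0,0.3]]

```text
time_s: 22.67
ee_pos: [580.4, 256.5, 42.6]
ee_rot: [-179.7, 0.1, 95.2]
force: [-0.1, -0.7, -1.3]
gripper_width: 46.7
gripper_force: 15.0
```

send_rows:
  steps:
    - [[0,0,0.1,0,0.3],[0,0,0.05,0,0.3],[0,0,0,0,0.3],[0,0,0,0,0.3],[0,0,0,0,0.3]]

```text
time_s: 23.08
ee_pos: [583.2, 258.8, 41.0]
ee_rot: [179.9, -0.0, 95.3]
force: [0.6, -0.7, -1.6]
gripper_width: 46.8
gripper_force: 15.0
```

send_rows:
  steps:
    - [[0,0,0.02,0,0.3],[0,0,0,0,0.3],[0,0,0,0,0.6],[0,0,0,0,0.65],[0,0,0,0,0.65]]

```text
time_s: 23.5
ee_pos: [582.4, 258.6, 39.0]
ee_rot: [180.0, -0.0, 95.3]
force: [-0.6, 0.1, -0.2]
gripper_width: 59.3
gripper_force: 0.0
```

send_rows:
  steps:
    - [[0,0,0,0,0.65],[0,0,-0.4,0,0.65],[0,0,-0.8,0,0.65],[0,0,-1,0,0.65],[0,0,-1,0,0.65]]

```text
time_s: 23.92
ee_pos: [581.6, 258.2, 167.4]
ee_rot: [-179.9, 0.0, 95.3]
force: [2.0, -0.4, 0.7]
gripper_width: 58.9
gripper_force: 0.0
```

send_rows:
  steps:
    - [[-0.8,0,-1,0,0.65],[-0.8,0,-1,0,0.65],[-0.8,0,-1,0,0.65],[0,0,-1,0,0.65],[0,0,-1,0,0.65]]

```text
time_s: 24.33
ee_pos: [589.0, 179.1, 346.1]
ee_rot: [-180.0, 0.0, 95.2]
force: [0.6, 1.8, 0.3]
gripper_width: 59.1
gripper_force: 0.0
```

```bash
python3 - <<'E'
from h import *
lid(ORANGE,(494,265),zr=(60,90))
f=lid(BLUE,(584,258),zr=(60,90));np.savez("w4.npz",**f);P=wcloud(f);hsv=cv2.cvtColor(f["pixels"],cv2.COLOR_RGB2HSV)
X,Y,Z=P[...,0],P[...,1],P[...,2]
with np.errstate(invalid="ignore"):
    near=(X>380)&(X<700)&(Y>350)&(Y<430)
    q=P[near&(Z>290)&(Z<340)&(hsv[...,2]<90)];rep("handle",q);print(np.percentile(q,[0,5,50,95,100],axis=0).round(0).tolist())
cv2.imwrite("pics/w4.png",f["pixels"][...,::-1])
E
```

```text
794
wrist 794 [496.5 266.6  73.4] [array([495.8, 266.7]), array([45.7, 43.7]), np.float64(2.8)]
((496.04486083984375, 266.83642578125), 23.435726165771484)
[591.9 180.6 355.6] [179.1  -0.2  95.2] [2.5 0.4 5.8] 59.16034008459796 24.3833
678
wrist 678 [582.  258.9  73.8] [array([581.7, 258.9]), array([42. , 41.1]), np.float64(5.2)]
((581.9822387695312, 258.8445129394531), 21.501996994018555)
[591.9 181.  352.5] [179.1  -0.2  95.3] [-0.1 -0.2 -0.1] 58.98130854567897 24.4333
handle 0 [nan nan nan] [array([0., 0.]), array([0., 0.]), np.float64(0.0)]h.py:27: RuntimeWarning: Mean of empty slice.
  print(n,len(q),q.mean(0).round(1),[np.round(t,1) for t in cv2.minAreaRect(q[:,:2].astype(np.float32))])
Traceback (most recent call last):
IndexError: index -1 is out of bounds for axis 0 with size 0
```

Both pots stand on the bed at (495.5,266) and (582,259), lid tops at 73.5. Now to the press handle.

send_rows:
  steps:
    - [[0,0,-0.4,-1,0.65],[0,0,-0.3,-1,0.65],[0,0,0,-1,0.65],[0,0,0,-1,0.65],[0,0,0,-1,0.65]]

```text
time_s: 24.85
ee_pos: [589.4, 180.9, 372.1]
ee_rot: [-180.0, 0.0, 130.0]
force: [-0.3, 0.3, 0.1]
gripper_width: 59.1
gripper_force: 0.0
```

send_rows:
  steps:
    - [[0,0,0,-1,0.65],[0,0,0,-1,0.65],[0,0,0,-1,0.65],[0,0,0,-1,0.65],[0,0,0,-1,0.65]]

```text
time_s: 25.27
ee_pos: [589.4, 180.9, 371.7]
ee_rot: [-180.0, -0.0, 164.4]
force: [-0.7, 0.1, 0.1]
gripper_width: 59.2
gripper_force: 0.0
```

send_rows:
  steps:
    - [[0,0,0,-1,0.65],[0,0,0,-0.7,0.65],[0,0,0,0,0.65],[0,0,0,0,0.65]]

```text
time_s: 25.6
ee_pos: [589.4, 180.9, 372.0]
ee_rot: [-180.0, -0.0, 175.6]
force: [0.6, -0.6, -0.4]
gripper_width: 59.4
gripper_force: 0.0
```

send_rows:
  steps:
    - [[0.3,0.6,0,0,0.65],[0.3,0.6,0,0,0.65],[0.3,0.5,0,0,0.65],[0,0,0,0,0.65],[0,0,0,0,0.65]]

```text
time_s: 26.02
ee_pos: [558.2, 252.1, 372.2]
ee_rot: [-180.0, 0.0, 175.8]
force: [0.4, -0.1, 0.0]
gripper_width: 59.3
gripper_force: 0.0
```

```bash
python3 - <<'E'
from h import *
s=env.state();print(s["ee_pos"],s["ee_rot"],s["qpos"])
f=env.grab_frame("wrist");np.savez("w5.npz",**f);P=wcloud(f);hsv=cv2.cvtColor(f["pixels"],cv2.COLOR_RGB2HSV)
cv2.imwrite("pics/w5.png",f["pixels"][...,::-1])
X,Y,Z=P[...,0],P[...,1],P[...,2]
with np.errstate(invalid="ignore"):
    q=P[(X>380)&(X<700)&(Y>350)&(Y<430)&(Z>280)&(Z<340)&(hsv[...,2]<90)]
print(len(q)); 
if len(q): rep("h",q);print(np.percentile(q,[0,5,50,95,100],axis=0).round(0).tolist())
E
```

```text
[558.19184237 252.0788598  372.23354197] [-1.79974680e+02  8.89782458e-03  1.75790138e+02] [ 2.32425807e+01  1.92098998e+01  6.61320626e+01 -2.66591634e-02
  9.46618142e+01 -6.25497210e+01]
3491
h 3491 [533.7 385.7 322.3] [array([518.6, 390. ]), array([ 21.7, 173.8]), np.float64(86.3)]
[[431.0, 374.0, 285.0], [482.0, 377.0, 314.0], [532.0, 385.0, 324.0], [592.0, 396.0, 326.0], [605.0, 402.0, 328.0]]
```

View pics/w5.png

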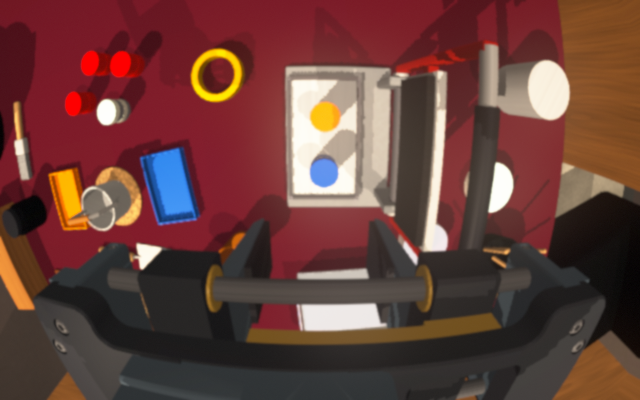

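The wrist picture shows the bar at x px 485, with the orange (325,116) and blue (323,171) pots standing on the bed. Move above the bar.

send_rows:
  steps:
    - [[0.16,0.84,0,0,0.65],[0.16,0.84,0,0,0.65],[0.15,0.84,0,0,0.65],[0.15,0.85,0,0,0.65],[0,0,0,0,0.65]]

```text
time_s: 26.48
ee_pos: [543.4, 392.2, 370.6]
ee_rot: [179.9, -0.1, 175.9]
force: [-0.4, -0.1, -0.6]
gripper_width: 58.8
gripper_force: 0.0
```

send_rows:
  steps:
    - [[0,0,0,0,0.65],[0,0,0,0,0.65],[0,0,0,0,0.65]]

```text
time_s: 26.73
ee_pos: [544.5, 386.0, 372.6]
ee_rot: [-180.0, 0.0, 175.6]
force: [0.9, -0.6, 0.5]
gripper_width: 59.3
gripper_force: 0.0
```

Oscillation settles at ~388. Descend and close on the bar.

send_rows:
  steps:
    - [[0,0.03,0.6,0,0.65],[0,0,0.6,0,0.65],[0,0,0.5,0,0.65],[0,0,0.2,0,0.65],[0,0,0,0,0.65]]

```text
time_s: 27.15
ee_pos: [543.6, 386.9, 294.5]
ee_rot: [-179.8, -0.2, 175.7]
force: [0.1, 0.2, -0.3]
gripper_width: 59.3
gripper_force: 0.0
```

send_rows:
  steps:
    - [[0,0,0,0,0.1],[0,0,0,0,0.1],[0,0,0,0,0.1],[0,0,0,0,0.1],[0,0,0,0,0.1]]
  squeeze: 20

```text
time_s: 27.57
ee_pos: [544.2, 388.9, 297.2]
ee_rot: [180.0, 0.1, 175.8]
force: [0.2, 0.5, 0.3]
gripper_width: 28.7
gripper_force: 0.0
```

send_rows:
  steps:
    - [[0,0,0,0,0.1],[0,0,0,0,0.1],[0,0,0,0,0.1]]

```text
time_s: 27.82
ee_pos: [544.1, 388.9, 296.8]
ee_rot: [180.0, 0.0, 175.8]
force: [-0.3, 0.8, 1.2]
gripper_width: 21.3
gripper_force: 20.0
```

```bash
python3 - <<'E'
import numpy as np
th=np.linspace(0,1.67,16);p=np.c_[-220*np.sin(th-.08),220*np.cos(th-.08)]
print((np.diff(p,axis=0)*[1,-1]/40).round(2).tolist())
from workcell import env;s=env.state();print(s["ee_pos"],s["force"],s["gripper_width"])
E
```

```text
[[-0.61, -0.01], [-0.61, 0.05], [-0.6, 0.12], [-0.58, 0.19], [-0.56, 0.25], [-0.53, 0.31], [-0.49, 0.37], [-0.45, 0.42], [-0.4, 0.47], [-0.34, 0.51], [-0.28, 0.54], [-0.22, 0.57], [-0.16, 0.59], [-0.09, 0.61], [-0.02, 0.61]]
[544.06676791 388.90507088 296.7681738 ] [-0.27228385  0.76405513  1.18462439] 21.268878069820747
```

send_rows:
  steps:
    - [[0,-0.61,-0.01,0,0.1],[0,-0.61,0.05,0,0.1],[0,-0.6,0.12,0,0.1],[0,-0.58,0.19,0,0.1],[0,-0.56,0.25,0,0.1]]

```text
time_s: 28.23
ee_pos: [535.5, 272.8, 274.3]
ee_rot: [179.5, 0.2, 175.8]
force: [0.9, 6.5, 4.5]
gripper_width: 21.5
gripper_force: 20.0
```

send_rows:
  steps:
    - [[0,-0.53,0.31,0,0.1],[0,-0.49,0.37,0,0.1],[0,-0.45,0.42,0,0.1],[0,0,0,0,0.1]]

```text
time_s: 28.57
ee_pos: [530.6, 210.7, 226.8]
ee_rot: [180.0, -0.0, 175.6]
force: [1.7, 3.1, 1.9]
gripper_width: 21.6
gripper_force: 20.0
```

send_rows:
  steps:
    - [[0,-0.4,0.47,0,0.1],[0,-0.34,0.51,0,0.1],[0,-0.28,0.54,0,0.1],[0,-0.22,0.57,0,0.1],[0,-0.16,0.59,0,0.1]]

```text
time_s: 28.98
ee_pos: [526.9, 157.7, 122.6]
ee_rot: [179.8, 0.1, 175.7]
force: [-2.4, 6.4, 7.1]
gripper_width: 21.8
gripper_force: 20.0
```

send_rows:
  steps:
    - [[0,-0.09,0.55,0,0.1],[0,-0.02,0.4,0,0.1],[0,0,0.2,0,0.1],[0,0,0.1,0,0.1],[0,0,0,0,0.1]]

```text
time_s: 29.4
ee_pos: [526.4, 151.8, 71.4]
ee_rot: [-179.9, -0.1, 175.8]
force: [-2.1, -2.6, 6.5]
gripper_width: 21.6
gripper_force: 20.0
```

```bash
python3 - <<'E'
from h import *
s=env.state();print(s["ee_pos"],s["force"],s["gripper_width"])
f=env.grab_frame("side");cv2.imwrite("pics/s6.png",cv2.resize(f["pixels"][190:390,60:340],(700,500))[...,::-1])
E
```

```text
[526.38471759 151.75884199  71.42078419] [-2.12403008 -2.58988312  6.53389714] 21.578527381849163
```

View pics/s6.png

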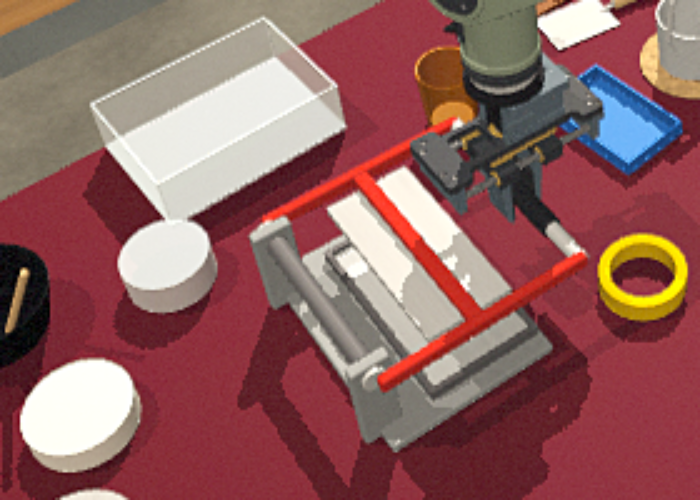

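The press arm lies nearly level over the bed, with the gripper on the bar at about (520,185). The force of 6.5 N is only the spring, so push a little further to feel the stop.

send_rows:
  steps:
    - [[0,0,0.08,0,0.1],[0,0,0,0,0.1],[0,0,0,0,0.1]]

```text
time_s: 29.7
ee_pos: [526.4, 151.7, 69.2]
ee_rot: [-179.9, -0.0, 175.8]
force: [-1.6, -1.8, 7.3]
gripper_width: 21.5
gripper_force: 20.0
```

send_rows:
  steps:
    - [[0,0,0.08,0,0.1],[0,0,0,0,0.1],[0,0,0,0,0.1]]

```text
time_s: 29.95
ee_pos: [526.5, 151.8, 67.5]
ee_rot: [-179.9, 0.0, 175.8]
force: [-5.0, -3.8, 17.2]
gripper_width: 21.6
gripper_force: 20.0
```

send_rows:
  steps:
    - [[0,0,0.06,0,0.1],[0,0,0,0,0.1],[0,0,0,0,0.1],[0,0,0,0,0.1]]

```text
time_s: 30.28
ee_pos: [526.6, 151.8, 66.3]
ee_rot: [-179.9, 0.1, 175.8]
force: [-7.0, -4.1, 23.2]
gripper_width: 21.6
gripper_force: 20.0
```

```bash
python3 - <<'E'
from h import *
f=env.grab_frame("top");P=cloud(f);hsv=cv2.cvtColor(f["pixels"],cv2.COLOR_RGB2HSV)
X,Y,Z=P[...,0],P[...,1],P[...,2]
# red struts heights vs y
m=(hsv[...,1]>180)&((hsv[...,0]<6)|(hsv[...,0]>174))&(hsv[...,2]>110)&(X>400)&(X<680)&(Y>130)&(Y<400)&(Z>60)&(Z<200)
q=P[m];print(len(q),np.polyfit(q[:,1],q[:,2],1),np.median(q[:,2]))
s=env.state();print(s["ee_pos"],s["force"])
E
```

```text
128 [8.66185670e-03 9.84803001e+01] 101.1794022477651
[526.60650586 151.74773708  66.30771041] [-7.38498335 -2.06332225 22.9600358 ]
```

Struts are level (slope 0.009), so the arm is at its stop. Bring it back up along the arc.

send_rows:
  steps:
    - [[0,0,-0.2,0,0.1],[0,0.02,-0.6,0,0.1],[0,0.09,-0.61,0,0.1],[0,0.16,-0.59,0,0.1],[0,0.22,-0.57,0,0.1]]

```text
time_s: 30.75
ee_pos: [528.3, 177.4, 166.3]
ee_rot: [179.4, 0.0, 175.6]
force: [4.3, 25.9, -15.1]
gripper_width: 21.5
gripper_force: 20.0
```

send_rows:
  steps:
    - [[0,0.28,-0.54,0,0.1],[0,0.34,-0.51,0,0.1],[0,0.4,-0.47,0,0.1],[0,0.45,-0.42,0,0.1],[0,0.49,-0.37,0,0.1]]

```text
time_s: 31.17
ee_pos: [533.4, 256.0, 254.1]
ee_rot: [179.6, -0.2, 175.8]
force: [6.7, 15.4, -26.8]
gripper_width: 21.8
gripper_force: 20.0
```

send_rows:
  steps:
    - [[0,0.53,-0.31,0,0.1],[0,0.56,-0.25,0,0.1],[0,0.58,-0.19,0,0.1],[0,0.6,-0.12,0,0.1],[0,0.5,-0.05,0,0.1]]

```text
time_s: 31.58
ee_pos: [541.2, 361.3, 292.1]
ee_rot: [-179.7, -0.2, 175.8]
force: [1.7, -0.7, -8.6]
gripper_width: 21.6
gripper_force: 20.0
```

send_rows:
  steps:
    - [[0,0.4,0,0,0.1],[0,0.2,0.01,0,0.1],[0,0,0,0,0.1],[0,0,0,0,0.1]]

```text
time_s: 31.92
ee_pos: [543.0, 384.4, 293.0]
ee_rot: [-180.0, -0.1, 175.8]
force: [0.2, 1.8, -5.7]
gripper_width: 21.9
gripper_force: 20.0
```

send_rows:
  steps:
    - [[0,0.1,0,0,0.1],[0,0,0,0,0.1],[0,0,0,0,0.5],[0,0,0,0,0.6],[0,0,0,0,0.6]]

```text
time_s: 32.33
ee_pos: [544.6, 387.6, 295.7]
ee_rot: [179.9, 0.2, 175.7]
force: [-1.0, -0.4, 0.1]
gripper_width: 38.4
gripper_force: 0.0
```

send_rows:
  steps:
    - [[0,0,-0.4,0,0.6],[0,0,-0.8,0,0.6],[0,0,-0.9,0,0.6],[0,0,-0.3,0,0.6],[0,-0.4,0,0,0.6]]

```text
time_s: 32.75
ee_pos: [543.9, 374.2, 395.2]
ee_rot: [179.6, 0.5, 175.9]
force: [-0.6, -0.5, -1.6]
gripper_width: 54.6
gripper_force: 0.0
```

send_rows:
  steps:
    - [[0,-0.8,0,0,0.6],[0,-0.8,0,0,0.6],[0,-0.8,0,0,0.6],[0,-0.8,0,0,0.6],[0,0,0,0,0.6]]

```text
time_s: 33.17
ee_pos: [533.0, 239.0, 392.6]
ee_rot: [-179.9, 0.2, 175.5]
force: [0.2, 0.4, 0.1]
gripper_width: 54.9
gripper_force: 0.0
```

```bash
python3 - <<'E'
from h import *
lid(ORANGE,(494,265),zr=(60,90));f=lid(BLUE,(584,258),zr=(60,90))
P=wcloud(f);hsv=cv2.cvtColor(f["pixels"],cv2.COLOR_RGB2HSV);X,Y,Z=P[...,0],P[...,1],P[...,2]
with np.errstate(invalid="ignore"):
    q=P[(X>480)&(X<605)&(Y>300)&(Y<430)&(Z>280)&(Z<340)&(hsv[...,2]<90)]
rep("h",q)
cv2.imwrite("pics/w7.png",f["pixels"][...,::-1])
E
```

```text
629
wrist 629 [493.9 266.5  73.7] [array([493.7, 266.5]), array([44. , 43.8]), np.float64(39.1)]
((494.3271179199219, 266.4479675292969), 22.70440101623535)
[533.3 241.6 392.3] [179.9   0.2 175.5] [0.1 0.8 0.1] 54.95671784075003 33.2167
524
wrist 524 [580.6 258.3  73.8] [array([581.1, 258.3]), array([41. , 41.3]), np.float64(86.7)]
((580.8445434570312, 258.1806640625), 21.893238067626953)
[533.4 243.3 391.7] [179.9   0.2 175.6] [ 0.4  0.7 -1.4] 54.686360037032735 33.2667
h 2181 [531.  386.  322.8] [array([537.7, 388.7]), array([ 21.2, 115.3]), np.float64(86.2)]
```

View pics/w7.png

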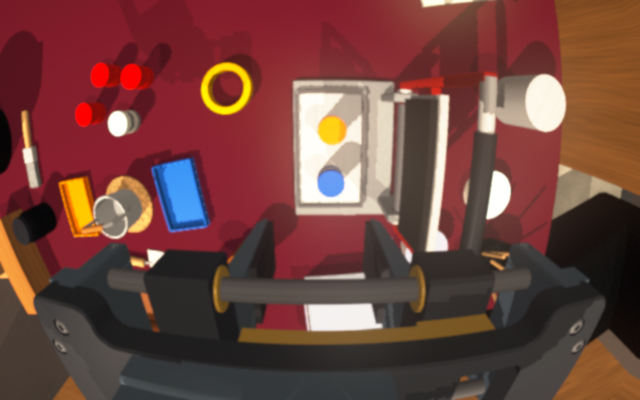

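The handle is back up at y≈388 and both pots still stand at (332,130) and (331,182). Turn back and take the blue pot.

send_rows:
  steps:
    - [[0,0,0,1,0.65],[0,0,0,1,0.65],[0,0,0,1,0.65],[0,0,0,1,0.65],[0,0,0,1,0.65]]

```text
time_s: 33.68
ee_pos: [533.5, 245.7, 390.2]
ee_rot: [179.9, 0.0, 141.1]
force: [-0.3, -0.6, 0.1]
gripper_width: 59.4
gripper_force: 0.0
```

send_rows:
  steps:
    - [[0,0,0,1,0.65],[0,0,0,1,0.65],[0,0,0,1,0.65],[0,0,0,1,0.65],[0,0,0,1,0.65]]

```text
time_s: 34.1
ee_pos: [533.5, 245.7, 390.1]
ee_rot: [179.9, -0.0, 106.7]
force: [-0.3, 0.4, -0.7]
gripper_width: 59.7
gripper_force: 0.0
```

send_rows:
  steps:
    - [[0,0,0,1,0.65],[0,0,0,0.7,0.65],[0.15,0.6,0,0,0.65],[0.14,0.63,0,0,0.65],[0,0,0,0,0.65]]

```text
time_s: 34.52
ee_pos: [584.5, 262.8, 387.8]
ee_rot: [180.0, -0.0, 95.4]
force: [-1.1, -0.9, -1.1]
gripper_width: 59.4
gripper_force: 0.0
```

send_rows:
  steps:
    - [[0,0,0.9,0,0.65],[0,0,0.9,0,0.65],[0,0,0.9,0,0.65],[0,0,0.9,0,0.65],[0,0,0.9,0,0.65]]

```text
time_s: 34.93
ee_pos: [580.8, 261.4, 208.7]
ee_rot: [179.9, -0.0, 95.4]
force: [0.7, 0.1, -0.4]
gripper_width: 59.3
gripper_force: 0.0
```

send_rows:
  steps:
    - [[0,0,0.9,0,0.65],[0,0,0.5,0,0.65],[0,0,0,0,0.65],[0,0,0,0,0.65],[0,0,0,0,0.65]]

```text
time_s: 35.35
ee_pos: [582.3, 261.5, 156.0]
ee_rot: [179.8, -0.1, 95.3]
force: [0.1, -0.3, 0.6]
gripper_width: 59.5
gripper_force: 0.0
```

```bash
python3 -c "
from h import *
lid(BLUE,(581,258),zr=(60,90));lid(ORANGE,(494,265),zr=(60,90))"
```

```text
1982
wrist 1982 [582.1 260.2  73.7] [array([582. , 259.5]), array([43.7, 44.3]), np.float64(6.1)]
((582.32763671875, 259.5950622558594), 22.630802154541016)
[582.5 261.4 156.4] [ 1.797e+02 -1.000e-01  9.530e+01] [ 0.3 -0.5 -0. ] 59.24869547245053 35.4
2068
wrist 2068 [497.  268.4  73.1] [array([495.4, 266.9]), array([46.1, 45.2]), np.float64(42.7)]
((495.56170654296875, 266.6264343261719), 23.592697143554688)
[582.5 261.3 156.5] [ 1.797e+02 -1.000e-01  9.530e+01] [-0.2  0.1 -0.6] 59.35300875578281 35.45
```

send_rows:
  steps:
    - [[-0.05,0,0.7,0,0.65],[0,0,0.8,0,0.65],[0,0,0.8,0,0.65],[0,0,0.5,0,0.65],[0,0,0.15,0,0.65]]

```text
time_s: 35.87
ee_pos: [580.1, 257.9, 33.9]
ee_rot: [-179.8, 0.1, 95.3]
force: [-0.6, 0.3, 0.1]
gripper_width: 59.7
gripper_force: 0.0
```

send_rows:
  steps:
    - [[0,0,0,0,0.65],[0,0,0,0,0.65],[0,0,0,0,0.3],[0,0,0,0,0.3],[0,0,0,0,0.3]]
  squeeze: 15

```text
time_s: 36.28
ee_pos: [582.6, 259.0, 38.0]
ee_rot: [179.8, -0.1, 95.3]
force: [-0.3, 0.4, 3.9]
gripper_width: 46.3
gripper_force: 15.0
```

send_rows:
  steps:
    - [[0,0,0,0,0.3],[0,0,0,0,0.3],[0,0,0,0,0.3],[0,0,-0.4,0,0.3],[0,0,-0.7,0,0.3]]

```text
time_s: 36.7
ee_pos: [579.0, 257.4, 77.5]
ee_rot: [-179.6, 0.1, 95.3]
force: [-0.1, -0.4, -0.4]
gripper_width: 46.4
gripper_force: 15.0
```

send_rows:
  steps:
    - [[0,0,-0.7,0,0.3],[0,0,-0.7,0,0.3],[-0.4,-0.02,-0.4,0,0.3],[-0.7,-0.03,0,0,0.3],[-0.7,-0.03,0,0,0.3]]

```text
time_s: 37.12
ee_pos: [585.4, 186.5, 153.8]
ee_rot: [179.8, -0.0, 95.4]
force: [0.5, 0.2, -0.5]
gripper_width: 46.3
gripper_force: 15.0
```

send_rows:
  steps:
    - [[-0.7,-0.03,0,0,0.3],[-0.7,-0.03,0,0,0.3],[-0.7,-0.03,0,0,0.3],[-0.7,-0.03,0,0,0.3],[-0.7,-0.03,0,0,0.3]]

```text
time_s: 37.53
ee_pos: [591.5, 45.1, 152.1]
ee_rot: [-180.0, 0.0, 95.3]
force: [1.5, 0.1, -0.9]
gripper_width: 46.6
gripper_force: 15.0
```

send_rows:
  steps:
    - [[-0.7,-0.03,0,0,0.3],[-0.7,-0.03,0,0,0.3],[-0.5,-0.02,0,0,0.3],[-0.3,0,0,0,0.3],[0,0,0,0,0.3]]

```text
time_s: 37.95
ee_pos: [596.9, -43.6, 152.0]
ee_rot: [180.0, 0.0, 95.2]
force: [0.3, 0.4, -1.0]
gripper_width: 46.4
gripper_force: 15.0
```

send_rows:
  steps:
    - [[0,0,0,0,0.3],[0,0,0,0,0.3],[0,0,0,0,0.3]]

```text
time_s: 38.2
ee_pos: [596.7, -40.1, 151.9]
ee_rot: [-180.0, -0.0, 95.4]
force: [0.2, 0.5, -1.5]
gripper_width: 46.3
gripper_force: 15.0
```

```bash
python3 -c "
from h import *
f=lid(BLUE,(597,-40),zr=(130,220));P=wcloud(f);h=cv2.cvtColor(f['pixels'],cv2.COLOR_RGB2HSV)
m=(cv2.inRange(h,*BLUE)>0)&(P[...,2]<26)&(abs(P[...,0]-597)<90)&(abs(P[...,1]+40)<70);rep('tray',P[m])"
```

```text
4559
wrist 4559 [595.6 -29.4 182.8] [array([594.1, -39.7]), array([47. , 63.6]), np.float64(86.4)]
((595.995849609375, -30.492511749267578), 33.36393356323242)
[596.8 -40.1 151.9] [-180.    -0.    95.4] [-0.6  0.3 -1.4] 46.528365242301255 38.25
tray 9960 [596.9 -35.4   7.3] [array([597.7, -45.1]), array([149.5,  99.3]), np.float64(4.4)]
```

send_rows:
  steps:
    - [[0,0,0.8,0,0.3],[0,0,0.8,0,0.3],[0,0,0.7,0,0.3],[0,0,0.5,0,0.3],[0,0,0.2,0,0.3]]

```text
time_s: 38.67
ee_pos: [594.6, -40.3, 28.8]
ee_rot: [-179.7, -0.1, 95.4]
force: [-0.8, -0.6, -1.1]
gripper_width: 46.5
gripper_force: 15.0
```

send_rows:
  steps:
    - [[0,0,0.1,0,0.3],[0,0,0,0,0.3],[0,0,0,0,0.3],[0,0,0,0,0.3],[0,0,0,0,0.3]]

```text
time_s: 39.08
ee_pos: [597.8, -41.5, 29.4]
ee_rot: [179.8, 0.0, 95.3]
force: [0.4, -0.2, -0.8]
gripper_width: 46.7
gripper_force: 15.0
```

```bash
python3 -c "
from h import *
f=lid(BLUE,(597,-40),zr=(45,75));P=wcloud(f);m=(cv2.inRange(cv2.cvtColor(f['pixels'],cv2.COLOR_RGB2HSV),*BLUE)>0)&(P[...,2]>45);print(np.percentile(P[m][:,2],[50,90]))"
```

```text
4209
wrist 4209 [599.4 -30.5  63.3] [array([595. , -41.1]), array([46.9, 69.1]), np.float64(86.9)]
((596.5372314453125, -29.475008010864258), 35.47822570800781)
[597.6 -41.5  29.2] [179.9   0.   95.3] [ 0.4  0.5 -2.3] 46.29914306145429 39.1333
[64.94801504 66.30721292]
```

send_rows:
  steps:
    - [[0,0,0.06,0,0.3],[0,0,0.05,0,0.3],[0,0,0.03,0,0.3],[0,0,0,0,0.3],[0,0,0,0,0.3]]

```text
time_s: 39.55
ee_pos: [597.0, -41.6, 23.8]
ee_rot: [179.9, 0.0, 95.3]
force: [-2.2, -1.0, 8.4]
gripper_width: 46.4
gripper_force: 15.0
```

send_rows:
  steps:
    - [[0,0,0,0,0.4],[0,0,0,0,0.5],[0,0,0,0,0.65],[0,0,0,0,0.65],[0,0,0,0,0.65]]

```text
time_s: 39.97
ee_pos: [596.8, -41.5, 22.2]
ee_rot: [-180.0, 0.0, 95.3]
force: [-0.7, -0.3, -0.4]
gripper_width: 59.0
gripper_force: 0.0
```

send_rows:
  steps:
    - [[0,0,-0.4,0,0.65],[0,0,-0.8,0,0.65],[0,0,-0.9,0,0.65],[0,0,-0.9,0,0.65],[0,0,-0.3,0,0.65]]

```text
time_s: 40.38
ee_pos: [599.5, -41.6, 159.7]
ee_rot: [179.5, 0.1, 95.3]
force: [1.0, -1.7, -0.2]
gripper_width: 59.2
gripper_force: 0.0
```

```bash
python3 -c "
from h import *
lid(BLUE,(597,-40),zr=(52,75))
lid(ORANGE,(495,266),'top',zr=(60,85))"
```

```text
1955
wrist 1955 [596.7 -40.4  59.6] [array([597. , -41.4]), array([45.8, 46.7]), np.float64(62.6)]
((596.8175659179688, -41.50103759765625), 23.630786895751953)
[599.9 -41.7 160.2] [1.794e+02 1.000e-01 9.530e+01] [ 0.8 -0.1  1.5] 58.94248761413837 40.4333
162
top 162 [495.2 265.1  71.8] [array([495.2, 265.8]), array([46. , 42.5]), np.float64(89.0)]
((495.3415222167969, 265.560302734375), 23.76494026184082)
[598.7 -41.6 157.4] [1.796e+02 1.000e-01 9.530e+01] [-0.2  0.2 -0.8] 59.168785253115324 40.4833
```

send_rows:
  steps:
    - [[0.4,-0.1,0,0,0.75],[0.8,-0.19,0,0,0.75],[0.8,-0.19,0,0,0.75],[0.8,-0.19,0,0,0.75],[0.8,-0.19,0,0,0.75]]

```text
time_s: 40.9
ee_pos: [547.3, 99.7, 151.9]
ee_rot: [-179.8, 0.0, 95.3]
force: [-0.4, -0.4, -0.1]
gripper_width: 68.3
gripper_force: 0.0
```

send_rows:
  steps:
    - [[0.8,-0.19,0,0,0.75],[0.8,-0.19,0,0,0.75],[0.8,-0.19,0,0,0.75],[0.8,-0.19,0,0,0.75],[0.7,-0.14,0,0,0.75]]

```text
time_s: 41.32
ee_pos: [496.7, 252.0, 152.0]
ee_rot: [-179.8, 0.1, 95.3]
force: [0.1, 0.3, 0.9]
gripper_width: 68.5
gripper_force: 0.0
```

send_rows:
  steps:
    - [[0.4,-0.08,0,0,0.75],[0,0,0,0,0.75],[0,0,0,0,0.75],[0,0,0,0,0.75],[0,0,0,0,0.75]]

```text
time_s: 41.73
ee_pos: [494.3, 265.1, 153.5]
ee_rot: [-179.9, 0.1, 95.2]
force: [0.0, -0.1, -0.0]
gripper_width: 68.3
gripper_force: 0.0
```

```bash
python3 -c "
from h import *
lid(ORANGE,(495,266),zr=(60,85))"
```

```text
2195
wrist 2195 [494.6 268.3  73.5] [array([494.9, 266.8]), array([44.8, 46. ]), np.float64(7.0)]
((494.67596435546875, 267.0944519042969), 23.332630157470703)
[494.4 265.1 153.8] [-179.9    0.    95.2] [ 0.2  0.4 -0.9] 68.36855886662917 41.7833
```

send_rows:
  steps:
    - [[0.04,0,0.7,0,0.75],[0,0,0.8,0,0.75],[0,0,0.8,0,0.75],[0,0,0.45,0,0.75],[0,0,0.15,0,0.75]]

```text
time_s: 42.2
ee_pos: [492.3, 265.8, 35.1]
ee_rot: [-179.7, 0.2, 95.2]
force: [-0.6, -0.5, -1.1]
gripper_width: 68.4
gripper_force: 0.0
```

send_rows:
  steps:
    - [[0,0,0,0,0.75],[0,0,0,0,0.75],[0,0,0,0,0.3],[0,0,0,0,0.3],[0,0,0,0,0.3]]

```text
time_s: 42.62
ee_pos: [494.9, 268.3, 39.6]
ee_rot: [179.9, -0.1, 95.3]
force: [0.0, 0.3, -0.3]
gripper_width: 51.1
gripper_force: 0.0
```

send_rows:
  steps:
    - [[0,0,0,0,0.3],[0,0,0,0,0.3],[0,0,0,0,0.3],[0,0,-0.4,0,0.3],[0,0,-0.8,0,0.3]]

```text
time_s: 43.03
ee_pos: [491.0, 266.4, 83.1]
ee_rot: [-179.5, 0.2, 95.3]
force: [0.2, -0.0, -1.7]
gripper_width: 46.8
gripper_force: 15.0
```

send_rows:
  steps:
    - [[0,0,-0.8,0,0.3],[0,0,-0.8,0,0.3],[0,0,-0.8,0,0.3],[0,0,-0.8,0,0.3],[0,0,-0.4,0,0.3]]

```text
time_s: 43.45
ee_pos: [495.1, 268.6, 234.2]
ee_rot: [179.7, -0.1, 95.3]
force: [1.4, -0.2, -0.1]
gripper_width: 46.5
gripper_force: 15.0
```

send_rows:
  steps:
    - [[-0.4,0.03,0,0,0.3],[-0.8,0.07,0,0,0.3],[-0.8,0.07,0,0,0.3],[-0.8,0.07,0,0,0.3],[-0.8,0.07,0,0,0.3]]

```text
time_s: 43.87
ee_pos: [519.3, 124.5, 229.8]
ee_rot: [-179.9, 0.0, 95.4]
force: [0.7, 0.3, -0.8]
gripper_width: 46.4
gripper_force: 15.0
```

send_rows:
  steps:
    - [[-0.8,0.07,0,0,0.3],[-0.8,0.07,0,0,0.3],[-0.8,0.07,0,0,0.3],[-0.8,0.07,0,0,0.3],[-0.8,0.07,0,0,0.3]]

```text
time_s: 44.28
ee_pos: [548.1, -33.7, 229.8]
ee_rot: [-179.9, -0.0, 95.3]
force: [0.1, 0.4, -1.2]
gripper_width: 46.7
gripper_force: 15.0
```

```bash
python3 -c "
from h import *
s=env.state();print(s)"|tail -3
```

```text
7.31862147e+01, -1.00426376e+01]), 'qvel': array([-39.16811646,   7.70954253, -10.80606584,   0.10128894,
         2.65843995, -38.80746931]), 'effort': array([ 3.01494621e+00, -4.09203851e+01, -2.30564207e+01, -7.26602040e-03,
        1.54989995e-01,  5.54280784e-01]), 'ee_pos': array([548.10512718, -33.72745846, 229.83313825]), 'ee_rot': array([-1.79934239e+02, -1.52144604e-02,  9.53182170e+01]), 'force': array([ 0.08049744,  0.40864253, -1.18050724]), 'torque': array([ 0.03707414, -0.15726226, -0.09246387]), 'gripper_force': 15.001354068517685, 'gripper_width': 46.688008821903885}
```

send_rows:
  steps:
    - [[-0.8,0.07,0,0,0.3],[-0.8,0.07,0,0,0.3],[-0.8,0.07,0,0,0.3],[-0.8,0.07,0,0,0.3],[-0.8,0.07,0,0,0.3]]

```text
time_s: 44.7
ee_pos: [576.9, -191.7, 229.7]
ee_rot: [-179.9, -0.0, 95.3]
force: [0.0, -0.2, -1.1]
gripper_width: 46.4
gripper_force: 15.0
```

send_rows:
  steps:
    - [[-0.8,0.07,0,0,0.3],[-0.8,0.07,0,0,0.3],[-0.8,0.07,0,0,0.3],[-0.8,0.07,0,0,0.3],[-0.49,0.06,0,0,0.3]]

```text
time_s: 45.12
ee_pos: [604.2, -339.1, 229.1]
ee_rot: [-179.9, 0.0, 95.2]
force: [0.4, 0.1, -0.4]
gripper_width: 46.4
gripper_force: 15.0
```

send_rows:
  steps:
    - [[0,0,0.6,0,0.3],[0,0,0.8,0,0.3],[0,0,0.5,0,0.3],[0,0,0,0,0.3],[0,0,0,0,0.3]]

```text
time_s: 45.53
ee_pos: [603.8, -335.5, 152.9]
ee_rot: [-179.8, -0.1, 95.3]
force: [0.0, 0.3, -1.4]
gripper_width: 46.5
gripper_force: 15.0
```

```bash
python3 -c "
from h import *
f=lid(ORANGE,(605,-338),zr=(130,220));P=wcloud(f);h=cv2.cvtColor(f['pixels'],cv2.COLOR_RGB2HSV)
m=(cv2.inRange(h,*ORANGE)>0)&(P[...,2]<26)&(abs(P[...,0]-605)<90)&(abs(P[...,1]+338)<70);rep('tray',P[m])"
```

```text
4785
wrist 4785 [ 602.8 -326.   180. ] [array([ 608.4, -336.1]), array([60.4, 47.7]), np.float64(12.7)]
((604.9967041015625, -328.3362731933594), 32.589210510253906)
[ 604.9 -336.1  154.8] [180.    0.   95.3] [-0.5 -0.3 -0.9] 46.26072886391047 45.5833
tray 6729 [ 593.4 -333.1    8.3] [array([ 604.5, -342.6]), array([151. , 102.1]), np.float64(0.7)]
```

send_rows:
  steps:
    - [[-0.04,0,0.8,0,0.3],[0,0,0.8,0,0.3],[0,0,0.7,0,0.3],[0,0,0.5,0,0.3],[0,0,0.2,0,0.3]]

```text
time_s: 46.0
ee_pos: [604.3, -337.1, 33.1]
ee_rot: [-179.9, -0.1, 95.3]
force: [-0.1, 0.2, -0.8]
gripper_width: 46.8
gripper_force: 15.0
```

send_rows:
  steps:
    - [[0,0,0.1,0,0.3],[0,0,0,0,0.3],[0,0,0,0,0.3],[0,0,0,0,0.3],[0,0,0,0,0.3]]

```text
time_s: 46.42
ee_pos: [605.6, -338.1, 32.2]
ee_rot: [179.9, 0.1, 95.3]
force: [-0.4, -0.3, -2.1]
gripper_width: 46.6
gripper_force: 15.0
```

send_rows:
  steps:
    - [[0,0,0.04,0,0.3],[0,0,0.04,0,0.3],[0,0,0,0,0.3],[0,0,0,0,0.3],[0,0,0,0,0.3]]

```text
time_s: 46.83
ee_pos: [604.7, -337.6, 27.1]
ee_rot: [-180.0, 0.0, 95.3]
force: [-0.3, 0.0, -2.1]
gripper_width: 46.6
gripper_force: 15.0
```

send_rows:
  steps:
    - [[0,0,0.05,0,0.3],[0,0,0.03,0,0.3],[0,0,0,0,0.3],[0,0,0,0,0.3],[0,0,0,0,0.3]]

```text
time_s: 47.25
ee_pos: [605.1, -337.8, 25.3]
ee_rot: [179.9, 0.1, 95.3]
force: [-1.7, 0.7, 4.9]
gripper_width: 46.6
gripper_force: 15.0
```

Contact with the tray floor. Release and back off.

send_rows:
  steps:
    - [[0,0,0,0,0.4],[0,0,0,0,0.5],[0,0,0,0,0.65],[0,0,0,0,0.65],[0,0,0,0,0.65]]

```text
time_s: 47.67
ee_pos: [604.7, -337.6, 23.8]
ee_rot: [180.0, 0.0, 95.3]
force: [-0.0, -0.6, -0.1]
gripper_width: 59.1
gripper_force: 0.0
```

send_rows:
  steps:
    - [[0,0,-0.4,0,0.65],[0,0,-0.8,0,0.65],[0,0,-0.9,0,0.65],[0,0,-0.9,0,0.65],[0,0,-0.9,0,0.65]]

```text
time_s: 48.08
ee_pos: [604.4, -337.4, 181.1]
ee_rot: [-180.0, -0.0, 95.3]
force: [1.4, 0.5, -0.7]
gripper_width: 59.2
gripper_force: 0.0
```

send_rows:
  steps:
    - [[0,0,-0.8,0,0.65],[-0.6,-0.4,0,0,0.65],[-0.8,-0.8,0,0,0.65],[-0.8,-0.8,0,0,0.65],[0,0,0,0,0.65]]

```text
time_s: 48.5
ee_pos: [532.9, -432.7, 211.8]
ee_rot: [-179.8, 0.2, 95.0]
force: [0.6, 0.3, -1.1]
gripper_width: 59.0
gripper_force: 0.0
```

```bash
python3 - <<'E'
from h import *
lid(ORANGE,(605,-338),'top',zr=(48,75));f=lid(BLUE,(597,-41),'top',zr=(48,75))
P=cloud(f);X,Y,Z=P[...,0],P[...,1],P[...,2];hsv=cv2.cvtColor(f["pixels"],cv2.COLOR_RGB2HSV)
rep("kettle rim",P[(abs(X-611)<60)&(abs(Y+183)<60)&(Z>65)&(Z<90)])
rep("bar",P[(X>480)&(X<605)&(Y>350)&(Y<430)&(Z>295)&(Z<340)&(hsv[...,2]<70)])
cv2.imwrite("pics/t8.png",f["pixels"][...,::-1])
E
```

```text
159
top 159 [ 604.6 -339.6   58.9] [array([ 604.6, -339.5]), array([43.1, 43. ]), np.float64(0.7)]
((605.53564453125, -339.0493469238281), 24.06357192993164)
[ 535.2 -430.   211.7] [-179.9    0.    95. ] [ 0.4  0.3 -0.8] 59.546559326598114 48.55
155
top 155 [596.1 -42.7  58.4] [array([596. , -41.3]), array([42.6, 44.1]), np.float64(89.8)]
((596.5728149414062, -43.05470657348633), 23.13916015625)
[ 536.6 -428.3  211.6] [-180.    -0.    95.1] [ 0.4  0.2 -0.4] 59.16647502769341 48.6
kettle rim 103 [ 615.9 -188.7   75.4] [array([ 611.2, -185.2]), array([86.4, 88.2]), np.float64(63.2)]
bar 173 [539.3 387.3 321.3] [array([542.1, 389.8]), array([ 23.6, 123.4]), np.float64(86.3)]
```

View pics/t8.png

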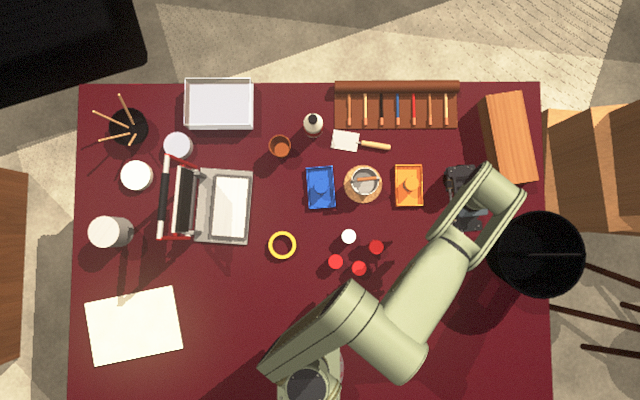

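The pots stand in their trays, blue at (320,188) and orange at (410,185). The kettle is on the mat at (363,183), the handle bar is up at (164,195), and the bystanders are unmoved. Hand in.

```bash
python3 -c "
from workcell import env
print(env.job_done())"
```

```text
the job is handed in; nothing more can be done
None
```

I handed the job in at about 49 s on the robot clock, with no verdict returned. My last measurements show the kettle on the mat, the handle pressed to its stop and back up, and the two pots present (one blue, one orange) upright in their own trays.

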